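# Open the weighted hold-down arm and load the ring magazine

### The arm

A 6-joint arm with a two-finger parallel gripper is mounted at the origin on the work surface. World frame = base frame: x ahead of the robot, y to its left, z up, the work surface at z = 0. Lengths are in m, angles in rad, forces in N, time in s.
With the tool pointing down it reaches from about 0.375 to 0.975 m from the base axis. Payload 3.8 kg.
Tool frame: the origin (TCP) lies where the fingers leave the gripper's body, on its centre line; the fingertips stand 73 mm ahead of it and the grasp point (between the pads) lies 54 mm ahead of it (nose_length is the distance from the TCP to the fingertips, in m); z points along the fingers, y is the line along which they close (so a half turn about z gives the same grasp; the last joint's range is limited). The gripper opens to 85 mm and grips with 20 to 120 N. Pads are 22 mm wide; open, the fingers measure 114 mm over their backs; the gripper's body (76 mm by 85 mm) begins 54 mm behind the grasp point. The pads swing forward as they close: fully open they stand 13 mm farther back than shut.
Start: joints at [1.211, 0.264, 1.604, -0, 1.274, -0.037], TCP at [0.214, 0.64, 0.304] pointing down, gripper open.
Joint ranges: [-2.63, 2.63], [-0.94, 2.18], [0.31, 2.57], [-1.31, 4.45], [0, 2.66], [-2.55, 2.55]. Speed limits (rad/s): [2.57, 2.57, 3.14, 3.14, 3.14, 3.14].

### API

Orientations are given as a rotation vector (axis times angle).
In Python, from workcell import read_state, read_camera, calibration, finish_job, look_for, cut_out, tip_of, nose_length gives the robot as it stands.
- The arm moves only by the tool step_arm, never from a script. Its argument "targets" is a list of rows, each a list of 3 entries, a list of its own where there are three numbers: the turn, a rotation vector about the tool's x, y, z in rad, then the shift along the tool's x, y, z in mm, then the finger opening in mm, from 0 to 85.4. In form: [[[ax, ay, az], [x, y, z], grip], ...]. A call has 1 to 5 rows; each row shifts and turns the commanded pose from where the row before left it, along the tool's axes as they then stand; what a row does not reach is not made up. A row lasts 1/12 s, in which the tool goes at most 41.7 mm and 7.16 degrees, less where a joint would pass 70% of its speed; a pose out of reach is approached as far as the arm can. A call with a gripper value outside its range is refused whole. The fingers move at their own pace and stop on an object; "grip_force" is the grip in N (left out, the last holds). Time passes only in rows, so rows that do not move let the fingers close. It gives the time, the measured TCP pose, the force, the opening and the grip force at its end, in the units of the state.
- read_state(): the state, without advancing time (a new reading comes with each control period).
- read_camera(name): name is "side" or "top" or "wrist"; returns the picture (480x640x3 uint8, red, green, blue); there is no depth.
- calibration(name): a dict with "camera_matrix" (3x3 intrinsics, pixels), "R" (3x3) and "t" (3): a world point X has camera coordinates R X + t. Camera axes: x right, y down, z forward; pixel columns grow to the right and rows downward; lengths in m; the calibration is good to about 2 mm. A picture is of the moment at which its call begins: read the wrist's pose just before it. calibration takes no time and is no camera call; for the wrist camera it gives the pose at the moment of the call.
- finish_job(): hands the job in; it is judged then, once.
Trained networks look in the newest picture that a camera, given by its name, has taken for a name from the list of things; names that differ only in an ending like _2 or _b are one class to them, and where a whole thing is asked for, a point or a joint stands for the part that bears it (a point fixed in the world has none). Each returns a list of dicts, best first, with "score" (0 to 1); they miss things now and then, are a little off and sometimes report something else, mostly with a low value. They report only what shows in the picture. A call takes as long as a camera call.
- look_for(camera, query): "extent" ([left, top, right, bottom] in pixels, round what is visible of it).
- cut_out(camera, query): "region" (480x640 bool, what is visible of it) and "extent" ([left, top, right, bottom] in pixels, round what is visible of it).
- tip_of(camera, query): "at" ([row, column] in pixels: a listed point, or the origin of a listed thing).
The state is a dict: "time": time; "q": joint angles; "joint_vel": joint speeds; "joint_torque": joint torques, N m; "tool_pos": TCP position; "tcp_rot": TCP orientation; "wrist_force": force on the tool from outside, world axes, zero at the start; "torque": the same for the moment, N m; "width": opening from 0.0 (shut) to 1.0 (fully open); "grip_force": force on a finger pad.
Only numpy, scipy, OpenCV 4.12 (cv2) and the standard library are available. Lean on these libraries where they do the work, as an engineer would, in place of code of your own. Each camera call takes 0.05 s, during which the arm holds its last target. There are 200 camera calls.

### The job

On the rug-repair bench, lift the ring magazine's counterweighted hold-down arm by its wide paddle, without flinging it, past its balance point until it rests wide open by itself. Then put both brass rings into the tube so that they lie flat, one on the other, in one column. Leave the wooden bobbin, the tin and the rug comb where they are, and leave the arm open.

Things in the scene. Friction and masses are not known exactly. Their poses are not given: they have to be found in the camera images.
- tube_mouth (a point): Centre of the upper rim of the magazine's upright steel tube: bore 46.4 mm, outside 54.4 mm, no chamfer, rim 80 mm above the table. z points up, x horizontally from the tube to the hinge of the hold-down arm (called behind), y along the hinge. While the arm is shut its 36 mm rubber pad covers the mouth, 2 mm above it; opened, the mouth is free from above.
- tube_floor (a point): Centre of the floor inside the tube, 38 mm below the rim; axes as tube_mouth. Two rings stacked on it fill 32 of the 38 mm. The tube stands on a fixed grey base plate 12 mm thick and 120 mm wide, which reaches 95 mm in front of the tube axis and 165 mm behind it.
- hinge_axis (a point): Middle of the hold-down arm's hinge axis, 110 mm above the table and 120 mm behind the tube axis; axes as tube_mouth. It lies between two grey uprights (35 mm either side, 26 mm deep, 128 mm high). Just behind it the arm carries its counterweight, a 60 mm steel drum, which swings down between the uprights as the arm opens.
- paddle_edge (a point): Middle of the free edge of the arm's steel paddle, 215 mm from the hinge axis, at half its thickness. Paddle: 100 mm wide along the hinge direction (too wide to pinch across), 45 mm long, 8 mm thick. Shut, it is level 110 mm above the table, its edge towards the robot, 95 mm in front of the tube axis, free space under it. A 24 mm wide beam, 10 mm thick, joins it to the hinge.
- holddown (a joint): Angle of the hold-down arm in rad: 0 shut (level), growing as the paddle rises and swings over away from the robot, 1.57 upright, 1.75 open at its stop. Below its balance point it sinks shut, beyond it it falls open slowly (damped hinge). The counterweight's mass is unknown: the balance is somewhere from 0.75 to 1.4 rad. Lifting at the paddle takes 1 to 4 N, more when fast.
- ring_a_center (a point): Centre, half-way up, of one of two identical flat brass rings: outside diameter 44 mm, hole 20 mm, 16 mm thick, about 0.1 kg, lying flat on the table. z is its axis.
- ring_b_center (a point): Centre, half-way up, of the other brass ring, the same as the first; z is its axis.
- bobbin: Wooden bobbin, a bystander: 44 mm across its flanges, 60 mm high, standing upright on the table; origin at the centre of its underside.
- tin: Small round metal tin, a bystander: 54 mm across, 45 mm high; origin at the centre of its underside.
- rug_comb: Rug comb, a bystander lying on the table between the robot and the magazine: about 165 mm long, 75 mm wide, 26 mm high, lying across in front of the robot, steel teeth towards its +x, wooden handle towards its -x; origin under its middle.

How it is judged:
By the outcome, as a careful person would: the job done as asked, in the order asked, and still so for the second after the job is handed in, with the robot touching nothing.
It also fails if it takes over 72 s, if anything falls off the work surface, if the arm or the gripper's body presses on something with over 40 N, if the wrist force passes 120 N, or if a joint passes its speed limit or range.

## Working session

There is one attempt and no reset: what is moved stays moved. The work goes in short steps, Python scripts to look and compute and a tool call to move; the robot and the scene stay as the last step left them, time stands still between calls to the robot, and variables do not carry over. Pictures are saved under pics/ and viewed, at most 10 in all, crops included, and the job is handed in when it is done.

Besides the shell and the picture viewer there is one more tool, called after "Emit:" in YAML: its name, and indented under it one key for each argument. step_arm: Moves the arm, as the interface text tells. Its arguments: {"type":"object","properties":{"targets":{"type":"array","items":{"type":"array"}},"grip_force":{"type":"number"}},"required":["targets"]}

```bash
mkdir -p pics; ls; cat > h.py <<'E'
import numpy as np,cv2
from scipy.spatial.transform import Rotation as Ro
from workcell import *
def snap(cam,fn=None):
    im=read_camera(cam)
    if fn: cv2.imwrite('pics/'+fn,im[:,:,::-1])
    return im
def ray(cam,px,cal=None):
    c=cal or calibration(cam);K=np.array(c["camera_matrix"]);R=np.array(c["R"]);t=np.array(c["t"])
    d=R.T@np.linalg.solve(K,[px[0],px[1],1.]);return -R.T@t,d
def atz(cam,px,z,cal=None):
    o,d=ray(cam,px,cal);return o+d*(z-o[2])/d[2]
def proj(cam,X,cal=None):
    c=cal or calibration(cam);p=np.array(c["camera_matrix"])@(np.array(c["R"])@np.array(X)+np.array(c["t"]));return p[:2]/p[2]
def tri(l):
    A=np.zeros((3,3));b=np.zeros(3)
    for o,d in l:
        d=d/np.linalg.norm(d);P=np.eye(3)-np.outer(d,d);A+=P;b+=P@o
    X=np.linalg.solve(A,b);return X,[np.linalg.norm(np.cross(X-o,d/np.linalg.norm(d))) for o,d in l]
E
python3 - <<'E'
from h import *
np.set_printoptions(precision=4,suppress=True)
a=snap("top","top0.png");b=snap("side","side0.png")
for c in("top","side"):
    k=calibration(c);o,_=ray(c,(320,240));print(c,o,k["camera_matrix"][0])
    for q in("tube_mouth","hinge_axis","paddle_edge","ring_a_center","bobbin","tin","rug_comb"):
        for r in tip_of(c,q)[:3]: print(c,q,np.round(r["at"],1),round(r["score"],2))
print(read_state())
E
```

```text
pics
top [ 0.4272 -0.0024  1.0257] [543.0429   0.     318.7041]
top tube_mouth [229.6 300.4] 0.84
top hinge_axis [158.4 287.2] 0.6
top paddle_edge [282.  317.8] 0.76
top ring_a_center [217.4 467.2] 0.76
top bobbin [307.1 474.8] 0.98
top tin [233.4 180.5] 0.91
top rug_comb [343.3 341.6] 0.75
side [0.4152 0.9132 0.6999] [485.6303   0.     318.4507]
side tube_mouth [256.5 314.4] 0.59
side tube_mouth [243.9 260.6] 0.51
side hinge_axis [244.6 262.2] 0.56
side paddle_edge [241.  358.7] 0.82
side ring_a_center [213.4 326.3] 0.69
side tin [354.7 281.5] 0.88
side rug_comb [274.9 395.3] 0.82
{'time': 0.8, 'q': array([ 1.2111,  0.2639,  1.604 ,  0.    ,  1.2737, -0.0369]), 'joint_vel': array([-0.0003,  0.001 , -0.0008,  0.0012, -0.0008, -0.0006]), 'joint_torque': array([ -0.0014, -51.4989, -36.7689,  -0.0003,   0.0007,   0.    ]), 'tool_pos': array([0.2141, 0.6401, 0.3039]), 'tcp_rot': array([-0.5049, -3.1007,  0.    ]), 'wrist_force': array([-0.3135, -0.0317, -0.3217]), 'torque': array([-0.0019, -0.006 , -0.0564]), 'grip_force': 0.0, 'width': 1.0004478592984367}
```

View pics/top0.png

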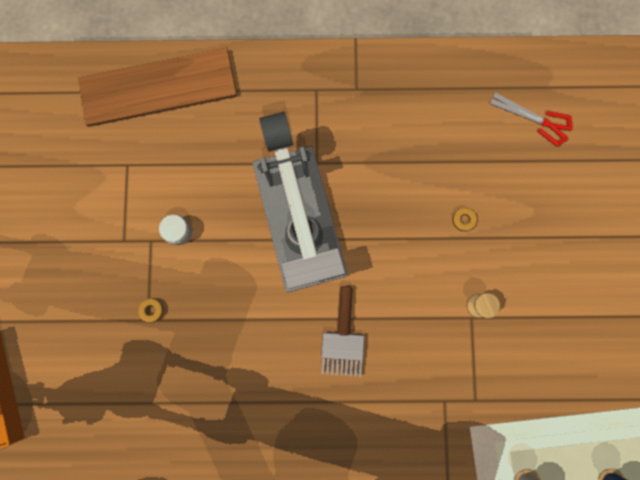

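View pics/side0.png

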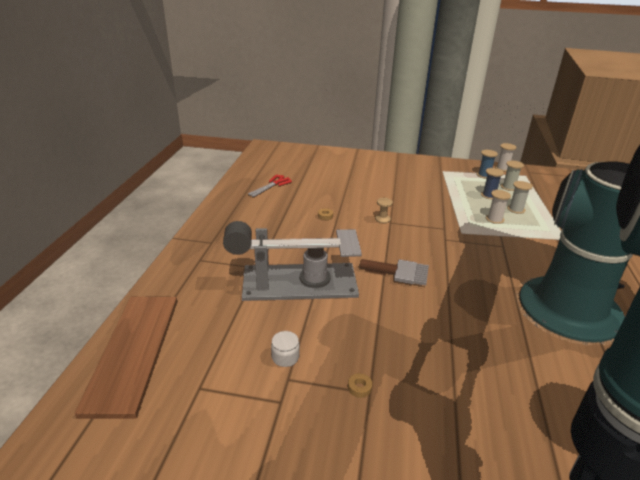

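```bash
python3 - <<'E'
from h import *
np.set_printoptions(precision=4,suppress=True)
P=dict(mouth=((300.4,229.6),(314.4,256.5),.08),hinge=((287.2,158.4),(262.2,244.6),.11),paddle=((317.8,282),(358.7,241),.11),ring=((467.2,217.4),(326.3,213.4),.008),tin=((180.5,233.4),(281.5,354.7),0),comb=((341.6,343.3),(395.3,274.9),0))
for n,(a,b,z) in P.items():
    print(n,atz("top",a,z),atz("side",b,z),*tri([ray("top",a),ray("side",b)]))
print("bob",atz("top",(474.8,307.1),0))
for c in("top","side"):
  for q in("ring_a_center","paddle_edge","rug_comb"):
    for r in look_for(c,q)[:4]: print(c,q,np.round(r["extent"],1),round(r["score"],2))
E
```

```text
mouth [0.5711 0.0354 0.08  ] [0.5707 0.0431 0.08  ] [0.572  0.0356 0.0746] [np.float64(6.358236078270908e-05), np.float64(6.358236078261856e-05)]
hinge [0.692  0.0567 0.11  ] [0.683  0.0654 0.11  ] [0.6896 0.0565 0.1046] [np.float64(0.0038324482348043427), np.float64(0.003832448234804273)]
paddle [0.4771 0.0052 0.11  ] [0.4782 0.005  0.11  ] [0.4777 0.0052 0.1101] [np.float64(0.000538194029573445), np.float64(0.0005381940295732783)]
ring [ 0.6025 -0.2785  0.008 ] [ 0.5961 -0.2753  0.008 ] [ 0.5997 -0.2791  0.0062] [np.float64(0.0030398791453048984), np.float64(0.0030398791453048815)]
tin [0.5782 0.2679 0.    ] [0.5904 0.2685 0.    ] [ 0.5843  0.2687 -0.0002] [np.float64(0.006058173817173214), np.float64(0.006058173817173175)]
comb [ 0.3694 -0.037   0.    ] [ 0.3873 -0.0357  0.    ] [ 0.3783 -0.0369 -0.0003] [np.float64(0.00892820833802868), np.float64(0.008928208338028551)]
bob [ 0.4338 -0.2867  0.    ]
top ring_a_center [456.1 209.9 473.1 235.5] 0.68
top paddle_edge [260.3 113.7 344.6 289.1] 0.69
top rug_comb [320.3 285.9 361.7 370.8] 0.67
side ring_a_center [319.1 208.  330.4 221.1] 0.71
side paddle_edge [224.7 222.3 359.7 258.4] 0.72
side rug_comb [358.  258.2 428.2 287.3] 0.71
```

The top view shows the magazine with its paddle at (317,278) and hinge at (287,158). The rings are at (465,219) and (150,310), the comb at (343,335), the bobbin at (484,305) and the tin at (175,229). The side view agrees, with ring B at (360,385).

I'll write a row planner, then plan the approach.

```bash
cat >> h.py <<'E'
def pose():
    s=read_state();return np.array(s["tool_pos"]),Ro.from_rotvec(s["tcp_rot"])
def Rt(psi,beta):
    """tool z horizontal heading psi, dipped by beta; y up/forward"""
    u=np.array([np.cos(psi),np.sin(psi),0]);k=np.array([0,0,1.])
    z=np.cos(beta)*u-np.sin(beta)*k;y=np.sin(beta)*u+np.cos(beta)*k
    return Ro.from_matrix(np.c_[np.cross(y,z),y,z])
def plan(wps,grip,p=None,R=None):
    """wps: list of (p,R,n). prints rows, rounded, no drift"""
    if p is None:p,R=pose()
    out=[]
    for P,Q,n in wps:
        for i in range(n,0,-1):
            w=np.round((R.inv()*Q).as_rotvec()/i,2);d=np.round(R.inv().apply(np.array(P)-p)*1000/i,0)
            p=p+R.apply(d/1000);R=R*Ro.from_rotvec(w);out.append([[float(x)+0 for x in w],[int(x) for x in d],grip])
    for i in range(0,len(out),5): print(str(out[i:i+5]).replace('.0,',',').replace('.0]',']').replace(' ',''))
    print("end",p.round(4));return p,R
E
python3 - <<'E'
from h import *
print(atz("top",(150.5,310),.008),atz("side",(360,385),.008),nose_length() if callable(nose_length) else nose_length)
p,R=pose();print(Rt(1.248,np.pi/2).as_matrix().round(3),R.as_matrix().round(3))
plan([([.42,.0,.3],Rt(.24,np.pi/2),20)],60)
E
```

```text
[0.43353525 0.31763737 0.008     ] [0.43311408 0.31792486 0.008     ] 0.0726
[[-0.948  0.317  0.   ]
 [ 0.317  0.948  0.   ]
 [-0.     0.    -1.   ]] [[-0.948  0.317 -0.   ]
 [ 0.317  0.948 -0.   ]
 [-0.    -0.    -1.   ]]
[[[0,0,0.05],[-20,-27,0],60],[[0,0,0.05],[-21,-26,0],60],[[0,0,0.05],[-23,-25,0],60],[[0,0,0.05],[-24,-24,0],60],[[0,0,0.05],[-25,-23,0],60]]
[[[0,0,0.05],[-26,-21,0],60],[[0,0,0.05],[-27,-20,0],60],[[0,0,0.05],[-28,-19,0],60],[[0,0,0.05],[-29,-17,0],60],[[0,0,0.05],[-30,-16,0],60]]
[[[0,0,0.05],[-30,-14,0],60],[[0,0,0.05],[-31,-13,0],60],[[0,0,0.05],[-32,-11,0],60],[[0,0,0.05],[-32,-9,1],60],[[0,0,0.05],[-33,-8,0],60]]
[[[0,0,0.05],[-33,-6,1],60],[[0,0,0.05],[-33,-5,0],60],[[0,0,0.05],[-33,-3,1],60],[[0,0,0.05],[-34,-1,0],60],[[0,0,0.06],[-33,0,1],60]]
end [4.198e-01 2.000e-04 2.999e-01]
```

Emit:
step_arm:
  targets:
    - [[0, 0, 0.05], [-20, -27, 0], 60]
    - [[0, 0, 0.05], [-21, -26, 0], 60]
    - [[0, 0, 0.05], [-23, -25, 0], 60]
    - [[0, 0, 0.05], [-24, -24, 0], 60]
    - [[0, 0, 0.05], [-25, -23, 0], 60]

```text
time: 1.52
tool_pos: [0.2661, 0.478, 0.3038]
tcp_rot: [0.89, 3.013, 0.0]
wrist_force: [-0.0, 0.3, 0.6]
width: 0.7
grip_force: 0.0
```

Emit:
step_arm:
  targets:
    - [[0, 0, 0.05], [-26, -21, 0], 60]
    - [[0, 0, 0.05], [-27, -20, 0], 60]
    - [[0, 0, 0.05], [-28, -19, 0], 60]
    - [[0, 0, 0.05], [-29, -17, 0], 60]
    - [[0, 0, 0.05], [-30, -16, 0], 60]

```text
time: 1.93
tool_pos: [0.3177, 0.3175, 0.3041]
tcp_rot: [1.259, 2.878, 0.001]
wrist_force: [0.1, 0.0, -1.0]
width: 0.703
grip_force: 0.0
```

Emit:
step_arm:
  targets:
    - [[0, 0, 0.05], [-30, -14, 0], 60]
    - [[0, 0, 0.05], [-31, -13, 0], 60]
    - [[0, 0, 0.05], [-32, -11, 0], 60]
    - [[0, 0, 0.05], [-32, -9, 1], 60]
    - [[0, 0, 0.05], [-33, -8, 0], 60]

```text
time: 2.35
tool_pos: [0.3692, 0.1579, 0.3032]
tcp_rot: [1.608, 2.698, 0.001]
wrist_force: [0.1, -0.2, 0.9]
width: 0.703
grip_force: 0.0
```

Emit:
step_arm:
  targets:
    - [[0, 0, 0.05], [-33, -6, 1], 60]
    - [[0, 0, 0.05], [-33, -5, 0], 60]
    - [[0, 0, 0.05], [-33, -3, 1], 60]
    - [[0, 0, 0.05], [-34, -1, 0], 60]
    - [[0, 0, 0.06], [-33, 0, 1], 60]

```text
time: 2.77
tool_pos: [0.4201, -0.0016, 0.3005]
tcp_rot: [1.945, 2.466, 0.002]
wrist_force: [0.5, 0.9, -0.1]
width: 0.706
grip_force: 0.0
```

```bash
python3 - <<'E'
from h import *
np.set_printoptions(precision=4,suppress=True)
s=read_state();print(s["time"],s["q"],s["tool_pos"],s["tcp_rot"],s["width"])
snap("wrist","w1.png")
for q in("paddle_edge","rug_comb"):
    for r in tip_of("wrist",q)[:2]: print(q,np.round(r["at"],1),round(r["score"],2))
plan([([.40,.0,.26],Rt(.24,.8),10)],60)
E
```

```text
2.7667 [-0.0631 -0.2363  2.117   0.      1.2593 -0.2983] [ 0.4201 -0.0016  0.3005] [1.9446 2.4657 0.0015] 0.7064230282119156
paddle_edge [242.6 393.5] 0.89
paddle_edge [227.3 280.2] 0.18
rug_comb [233.5 275.5] 0.79
[[[-0.08,0,0],[1,-2,4],60],[[-0.08,0,0],[1,-2,4],60],[[-0.08,0,0],[1,-3,4],60],[[-0.08,0,0],[0,-3,3],60],[[-0.08,0,0],[1,-3,3],60]]
[[[-0.07,0,0],[0,-3,3],60],[[-0.08,0,0],[1,-4,3],60],[[-0.07,0,0],[0,-4,2],60],[[-0.08,0,0],[1,-3,2],60],[[-0.07,0,0],[0,-4,2],60]]
end [ 0.4    -0.0003  0.2604]
```

Emit:
step_arm:
  targets:
    - [[-0.08, 0, 0], [1, -2, 4], 60]
    - [[-0.08, 0, 0], [1, -2, 4], 60]
    - [[-0.08, 0, 0], [1, -3, 4], 60]
    - [[-0.08, 0, 0], [0, -3, 3], 60]
    - [[-0.08, 0, 0], [1, -3, 3], 60]

```text
time: 3.33
tool_pos: [0.4087, 0.003, 0.28]
tcp_rot: [1.763, 2.247, 0.461]
wrist_force: [-0.2, 0.6, 0.1]
width: 0.702
grip_force: 0.0
```

```bash
python3 - <<'E'
from h import *
np.set_printoptions(precision=4,suppress=True)
s=read_state();print(s["q"])
E
```

```text
[-0.1568 -0.4779  2.3577  0.1962  0.8956 -0.4918]
```

Emit:
step_arm:
  targets:
    - [[-0.07, 0, 0], [0, -3, 3], 60]
    - [[-0.08, 0, 0], [1, -4, 3], 60]
    - [[-0.07, 0, 0], [0, -4, 2], 60]
    - [[-0.08, 0, 0], [1, -3, 2], 60]
    - [[-0.07, 0, 0], [0, -4, 2], 60]

```text
time: 3.75
tool_pos: [0.4042, 0.002, 0.2658]
tcp_rot: [1.57, 2.008, 0.812]
wrist_force: [14.7, -0.1, 0.9]
width: 0.704
grip_force: 0.0
```

```bash
python3 - <<'E'
from h import *
np.set_printoptions(precision=4,suppress=True)
s=read_state();print(s["q"],s["tool_pos"],s["tcp_rot"],Rt(.24,.8).as_rotvec())
im=snap("wrist","w2.png")
for q in("paddle_edge","tube_mouth","hinge_axis"):
    for r in tip_of("wrist",q)[:2]: print(q,np.round(r["at"],1),round(r["score"],2),ray("wrist",r["at"][::-1]),atz("wrist",r["at"][::-1],.11))
E
```

```text
[-0.3114 -0.6492  2.5712  0.6605  0.6402 -0.9763] [0.4042 0.002  0.2658] [1.5704 2.0083 0.8125] [1.5722 2.0033 0.8127]
paddle_edge [262.2 247. ] 0.64 (array([0.341 , 0.0594, 0.3156]), array([ 0.5599, -0.2169, -0.8332])) [0.4792 0.0058 0.11  ]
tube_mouth [232.1 314.5] 0.75 (array([0.3404, 0.0596, 0.3143]), array([ 0.6939, -0.0945, -0.7149])) [0.5386 0.0326 0.11  ]
tube_mouth [218.  409.4] 0.42 (array([0.3404, 0.0596, 0.3143]), array([ 0.8906, -0.0052, -0.5276])) [0.6852 0.0576 0.11  ]
hinge_axis [218.1 410.3] 0.72 (array([0.34  , 0.0598, 0.3134]), array([ 0.8913, -0.0043, -0.5278])) [0.6835 0.0581 0.11  ]
```

View pics/w2.png

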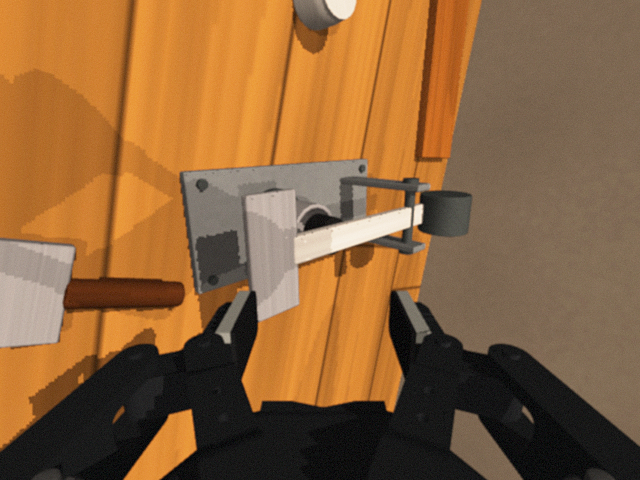

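The picture shows the paddle at (270,255) and the hinge at (410,218). q3 is at its range end, so I'll back off straight away, then fit the kinematics to find a feasible lifting pose.

Emit:
step_arm:
  targets:
    - [[0.07, 0, 0], [0, 4, -2], 60]
    - [[0.08, 0, 0], [0, 3, -2], 60]
    - [[0.07, 0, 0], [0, 4, -2], 60]
    - [[0.08, 0, 0], [0, 4, -3], 60]
    - [[0.07, 0, 0], [0, 3, -3], 60]

```text
time: 4.37
tool_pos: [0.4116, 0.0028, 0.2845]
tcp_rot: [1.772, 2.257, 0.443]
wrist_force: [0.1, 0.0, -0.5]
width: 0.701
grip_force: 0.0
```

```bash
cat > kin.py <<'E'
from h import *
from scipy.optimize import least_squares
D=[([1.2111,.2639,1.604,0,1.2737,-.0369],(.2141,.6401,.3039),(-.5049,-3.1007,0)),
([-.0631,-.2363,2.117,0,1.2593,-.2983],(.4201,-.0016,.3005),(1.9446,2.4657,.0015)),
([-.1568,-.4779,2.3577,.1962,.8956,-.4918],(.4087,.003,.28),(1.763,2.247,.461)),
([-.3114,-.6492,2.5712,.6605,.6402,-.9763],(.4042,.002,.2658),(1.5704,2.0083,.8125))]
E=lambda s,a:Ro.from_euler(s,a)
def fk(q,P):
    a0,y0,z0,L1,e,L2,d,e2=P
    F=E('z',q[0])*E('y',q[1]+q[2]);W=F*E('z',q[3])*E('y',q[4])
    p=E('z',q[0]).apply([a0,y0,z0])+(E('z',q[0])*E('y',q[1])).apply([0,0,L1])+F.apply([e,0,L2])+W.apply([e2,0,d])
    return p,W*E('z',q[5])
def fit(D):
    f=lambda P:np.r_[np.concatenate([fk(q,P)[0]-p for q,p,r in D]),.02*(P-X0)*.01]
    X0=np.array([0,.025,.3,.35,0,.35,.2,0])
    r=least_squares(f,X0);return r.x
E
python3 - <<'E'
from kin import *
np.set_printoptions(precision=4,suppress=True)
s=read_state();print(s["q"],s["tool_pos"],s["wrist_force"])
D.append((s["q"],s["tool_pos"],s["tcp_rot"]))
P=fit(D);print(P)
for q,p,r in D:
    a,R=fk(q,P);print(a-p,(R.inv()*Ro.from_rotvec(r)).as_rotvec())
E
```

```text
[-0.1505 -0.465   2.3386  0.1824  0.9153 -0.4757] [0.4116 0.0028 0.2845] [ 0.0824  0.0471 -0.507 ]
[0.0003 0.0249 0.2518 0.512  0.0014 0.5659 0.2751 0.0001]
[ 0. -0.  0.] [-0.      0.      1.5708]
[-0.  0. -0.] [-0.0001 -0.      1.5708]
[ 0. -0. -0.] [-0.0004 -0.0003  1.5711]
[-0.  0.  0.] [-0.      0.0001  1.5708]
[-0.  0.  0.] [-0.      0.      1.5708]
```

```bash
cat >> kin.py <<'E'
P=np.array([0.0003,0.0249,0.2518,0.512,0.0014,0.5659,0.2751,0.0001])
lo=np.array([-2.63,-.94,.31,-1.31,0,-2.55]);hi=np.array([2.63,2.18,2.57,4.45,2.66,2.55])
def ik(p,R,q0):
    T=R*E('z',-np.pi/2)
    def f(q):
        a,W=fk(q,P);return np.r_[(a-p)*5,(W.inv()*T).as_rotvec()]
    r=least_squares(f,np.clip(q0,lo+1e-3,hi-1e-3),bounds=(lo,hi));return r.x,np.linalg.norm(r.fun)
def check(wps,q=None,p=None,R=None):
    if p is None:p,R=pose()
    if q is None:q=read_state()["q"]
    mx=0;worst=0;qs=[q]
    for Pp,Q,n in wps:
        d=(R.inv()*Q).as_rotvec();p0,R0=p,R
        for i in range(1,n+1):
            p=p0+(np.array(Pp)-p0)*i/n;R=R0*Ro.from_rotvec(d*i/n)
            qn,e=ik(p,R,q);mx=max(mx,np.abs((qn-q)*12/np.array([2.57,2.57,3.14,3.14,3.14,3.14])).max());worst=max(worst,e);q=qn;qs.append(q)
    qs=np.array(qs);print("maxspeed frac",round(mx,2),"err",round(worst,5),"margin lo",(qs-lo).min(0).round(2),"hi",(hi-qs).min(0).round(2));return q
psi=.241;U=np.array([np.cos(psi),np.sin(psi),0]);K=np.array([0,0,1.])
H=np.array([.478,.0055,.11])+.215*U
def tcp(th,beta,g=.085,ax=.053,gap=0):
    pc=H+.215*(-np.cos(th)*U+np.sin(th)*K)-.004*(np.sin(th)*U+np.cos(th)*K)
    z=np.cos(beta)*U-np.sin(beta)*K;y=np.sin(beta)*U+np.cos(beta)*K
    return pc+(g/2-gap)*y-ax*z,Rt(psi,beta)
E
python3 - <<'E'
from kin import *
np.set_printoptions(precision=3,suppress=True)
print("nose",nose_length() if callable(nose_length) else nose_length)
for b0 in(.9,.95,1.0,1.05):
    w=[(*tcp(0,b0,ax=.003,gap=.015),10),(*tcp(0,b0,gap=.015),5)]
    for th in np.arange(0,1.71,.1): w.append((*tcp(th,b0+(np.pi/2-b0)*min(1,th/1.5)),3))
    print(b0,w[0][0]);print(check(w))
E
```

```text
nose 0.0726
0.9 [0.497 0.01  0.125]
maxspeed frac 1.07 err 0.0 margin lo [2.42 0.48 1.   1.31 0.27 1.06] hi [2.57 1.79 0.04 3.27 1.22 2.73]
[ 0.063  0.386  1.313  0.     1.442 -0.178]
0.95 [0.498 0.01  0.124]
maxspeed frac 0.79 err 0.0 margin lo [2.44 0.48 1.   1.31 0.28 1.31] hi [2.57 1.79 0.07 3.51 1.22 2.73]
[ 0.063  0.386  1.313  0.     1.442 -0.178]
1.0 [0.499 0.011 0.123]
maxspeed frac 0.54 err 0.0 margin lo [2.46 0.48 1.   1.31 0.31 1.52] hi [2.57 1.79 0.1  3.72 1.22 2.73]
[ 0.063  0.386  1.313  0.     1.442 -0.178]
1.05 [0.5   0.011 0.122]
maxspeed frac 0.34 err 0.0 margin lo [2.48 0.48 1.   1.31 0.34 1.69] hi [2.57 1.79 0.13 3.89 1.22 2.73]
[ 0.063  0.386  1.313  0.     1.442 -0.178]
```

```bash
python3 - <<'E'
from kin import *
np.set_printoptions(precision=3,suppress=True)
b0=1.0
w=[(*tcp(0,b0,ax=.10,gap=.015),10),(*tcp(0,b0,gap=.014),5)]
q=check(w);p,R=plan(w,85)
w2=[]
n=[10]+[4]*4+[4]*12
for th,k in zip([.05]+list(np.arange(.15,.51,.1))+list(np.arange(.6,1.71,.1)),n): w2.append((*tcp(th,b0+(np.pi/2-b0)*min(1,th/1.5)),k))
check(w2,q,p,R)
E
```

```text
maxspeed frac 0.19 err 0.0 margin lo [2.43 0.48 2.03 1.49 0.42 1.69] hi [2.78 2.4  0.1  3.9  1.74 3.03]
[[[-0.02,0,0],[-1,0,9],85],[[-0.02,0,0],[-1,0,9],85],[[-0.02,0,0],[-1,0,9],85],[[-0.02,0,0],[-1,0,9],85],[[-0.02,0,0],[-2,-1,8],85]]
[[[-0.02,0,0],[-1,-1,8],85],[[-0.02,0,0],[-2,-1,9],85],[[-0.01,0,0],[-1,-1,8],85],[[-0.02,0,0],[-2,-1,9],85],[[-0.01,0,0],[-1,-1,8],85]]
[[[0,0,0],[0,0,9],85],[[0,0,0],[0,0,10],85],[[0,0,0],[0,0,9],85],[[0,0,0],[0,1,10],85],[[0,0,0],[0,0,9],85]]
end [0.473 0.004 0.166]
maxspeed frac 0.12 err 0.0 margin lo [2.46 0.71 1.   1.31 0.42 1.69] hi [2.57 1.79 0.11 3.9  1.22 2.73]
```

Emit:
step_arm:
  targets:
    - [[-0.02, 0, 0], [-1, 0, 9], 85]
    - [[-0.02, 0, 0], [-1, 0, 9], 85]
    - [[-0.02, 0, 0], [-1, 0, 9], 85]
    - [[-0.02, 0, 0], [-1, 0, 9], 85]
    - [[-0.02, 0, 0], [-2, -1, 8], 85]

```text
time: 4.78
tool_pos: [0.4298, 0.0017, 0.2428]
tcp_rot: [1.721, 2.194, 0.551]
wrist_force: [-0.3, 0.1, 1.1]
width: 0.995
grip_force: 0.0
```

Emit:
step_arm:
  targets:
    - [[-0.02, 0, 0], [-1, -1, 8], 85]
    - [[-0.02, 0, 0], [-2, -1, 9], 85]
    - [[-0.01, 0, 0], [-1, -1, 8], 85]
    - [[-0.02, 0, 0], [-2, -1, 9], 85]
    - [[-0.01, 0, 0], [-1, -1, 8], 85]

```text
time: 5.2
tool_pos: [0.4476, -0.001, 0.2038]
tcp_rot: [1.68, 2.142, 0.631]
wrist_force: [-0.5, 0.6, 0.6]
width: 0.997
grip_force: 0.0
```

```bash
python3 - <<'E'
from kin import *
np.set_printoptions(precision=3,suppress=True)
s=read_state();print(s["time"],s["wrist_force"],s["width"])
im=snap("wrist","w3.png")
for q in("paddle_edge","hinge_axis"):
    for r in tip_of("wrist",q)[:1]: print(q,np.round(r["at"],1),round(r["score"],2),atz("wrist",r["at"][::-1],.11))
w=[(*tcp(0,1.,gap=.014),5)];plan(w,85)
E
```

```text
5.2 [-0.512  0.613  0.637] 0.9974754230541917
paddle_edge [281.4 278.7] 0.77 [0.476 0.009 0.11 ]
hinge_axis [231.  504.9] 0.71 [0.686 0.057 0.11 ]
[[[0,0,0],[0,0,9],85],[[0,0,0],[0,1,9],85],[[0,0,0],[0,0,9],85],[[0,0,0],[-1,1,10],85],[[0,0,0],[0,0,9],85]]
end [0.473 0.004 0.166]
```

View pics/w3.png

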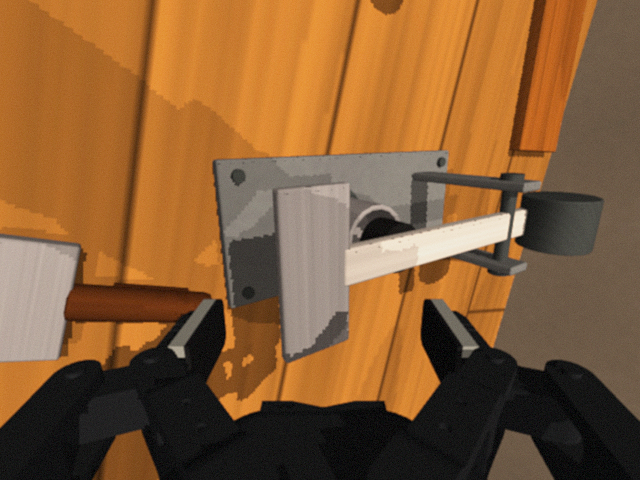

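The left (lower) finger is below the paddle's free edge, which spans (275,190) to (287,360), and the right finger is above the beam. Now I'll insert and start lifting.

Emit:
step_arm:
  targets:
    - [[0, 0, 0], [0, 0, 9], 85]
    - [[0, 0, 0], [0, 1, 9], 85]
    - [[0, 0, 0], [0, 0, 9], 85]
    - [[0, 0, 0], [-1, 1, 10], 85]
    - [[0, 0, 0], [0, 0, 9], 85]

```text
time: 5.77
tool_pos: [0.4756, 0.0037, 0.1684]
tcp_rot: [1.678, 2.138, 0.633]
wrist_force: [0.3, 0.2, -0.4]
width: 0.997
grip_force: 0.0
```

```bash
python3 - <<'E'
from kin import *
b0=1.
w2=[(*tcp(th,b0+(np.pi/2-b0)*min(1,th/1.5)),k) for th,k in zip([.05]+list(np.arange(.15,1.71,.1)),[8]+[4]*15+[4])]
plan(w2,85)
for c in("top",): 
    o=atz(c,(0,0),0)
E
```

```text
[[[0,0,0],[0,2,-1],85],[[0,0,0],[0,2,-1],85],[[0,0,0],[0,2,-1],85],[[0,0,0],[0,2,-1],85],[[0.01,0,0],[0,3,-1],85]]
[[[0,0,0],[0,2,-1],85],[[0.01,0,0],[1,2,-1],85],[[0,0,0],[0,3,0],85],[[0.01,0,0],[0,4,-4],85],[[0.01,0,0],[0,4,-4],85]]
[[[0.01,0,0],[0,3,-4],85],[[0.01,0,0],[0,3,-4],85],[[0.01,0,0],[0,4,-4],85],[[0.01,0,0],[0,4,-4],85],[[0.01,0,0],[0,4,-4],85]]
[[[0.01,0,0],[0,4,-3],85],[[0.01,0,0],[0,4,-4],85],[[0.01,0,0],[0,4,-3],85],[[0.01,0,0],[0,4,-4],85],[[0.01,0,0],[0,5,-3],85]]
[[[0.01,0,0],[0,4,-3],85],[[0.01,0,0],[0,4,-4],85],[[0.01,0,0],[0,5,-3],85],[[0.01,0,0],[0,4,-4],85],[[0.01,0,0],[0,5,-3],85]]
[[[0.01,0,0],[0,4,-3],85],[[0.01,0,0],[0,5,-3],85],[[0,0,0],[0,4,-3],85],[[0.01,0,0],[0,5,-3],85],[[0.01,0,0],[0,5,-3],85]]
[[[0.01,0,0],[0,5,-3],85],[[0.01,0,0],[0,5,-2],85],[[0.01,0,0],[0,5,-3],85],[[0.01,0,0],[0,5,-2],85],[[0.01,0,0],[0,5,-3],85]]
[[[0.01,0,0],[0,5,-2],85],[[0.01,0,0],[0,5,-2],85],[[0.01,0,0],[0,5,-2],85],[[0.01,0,0],[0,5,-3],85],[[0.01,0,0],[0,5,-3],85]]
[[[0.01,0,0],[0,5,-2],85],[[0.01,0,0],[0,6,-2],85],[[0.01,0,0],[0,5,-2],85],[[0.01,0,0],[0,6,-1],85],[[0.01,0,0],[0,5,-2],85]]
[[[0.01,0,0],[0,5,-2],85],[[0.01,0,0],[0,6,-2],85],[[0,0,0],[0,5,-1],85],[[0.01,0,0],[0,6,-1],85],[[0.01,0,0],[0,6,-1],85]]
[[[0.01,0,0],[0,5,-2],85],[[0.01,0,0],[1,6,-1],85],[[0.01,0,0],[0,6,-1],85],[[0.01,0,0],[0,5,-1],85],[[0.01,0,0],[0,6,-1],85]]
[[[0.01,0,0],[0,5,-2],85],[[0.01,0,0],[0,6,-1],85],[[0.01,0,0],[0,6,0],85],[[0.01,0,0],[0,6,-1],85],[[0.01,0,0],[0,5,0],85]]
[[[0.01,0,0],[0,6,0],85],[[0.01,0,0],[0,6,-1],85],[[0.01,0,0],[0,6,0],85],[[0.01,0,0],[0,6,-1],85],[[0,0,0],[0,6,0],85]]
[[[0,0,0],[0,5,0],85],[[0.01,0,0],[0,6,0],85],[[0,0,0],[0,5,-1],85],[[0,0,0],[0,5,0],85],[[0,0,0],[0,6,0],85]]
[[[0,0,0],[0,5,0],85],[[0,0,0],[0,6,0],85]]
end [0.741  0.0705 0.3781]
```

Emit:
step_arm:
  targets:
    - [[0, 0, 0], [0, 2, -1], 85]
    - [[0, 0, 0], [0, 2, -1], 85]
    - [[0, 0, 0], [0, 2, -1], 85]
    - [[0, 0, 0], [0, 2, -1], 85]
    - [[0.01, 0, 0], [0, 3, -1], 85]

```text
time: 6.18
tool_pos: [0.481, 0.0049, 0.1792]
tcp_rot: [1.684, 2.144, 0.623]
wrist_force: [-0.5, 0.1, 0.2]
width: 0.996
grip_force: 0.0
```

Emit:
step_arm:
  targets:
    - [[0, 0, 0], [0, 2, -1], 85]
    - [[0.01, 0, 0], [1, 2, -1], 85]
    - [[0, 0, 0], [0, 3, 0], 85]
    - [[0.01, 0, 0], [0, 4, -4], 85]
    - [[0.01, 0, 0], [0, 4, -4], 85]

```text
time: 6.6
tool_pos: [0.4876, 0.0076, 0.1948]
tcp_rot: [1.701, 2.164, 0.593]
wrist_force: [0.6, 0.6, -0.0]
width: 0.995
grip_force: 0.0
```

Emit:
step_arm:
  targets:
    - [[0.01, 0, 0], [0, 3, -4], 85]
    - [[0.01, 0, 0], [0, 3, -4], 85]
    - [[0.01, 0, 0], [0, 4, -4], 85]
    - [[0.01, 0, 0], [0, 4, -4], 85]
    - [[0.01, 0, 0], [0, 4, -4], 85]

```text
time: 7.02
tool_pos: [0.494, 0.009, 0.222]
tcp_rot: [1.725, 2.196, 0.543]
wrist_force: [-0.5, 0.3, -1.1]
width: 0.999
grip_force: 0.0
```

```bash
python3 - <<'E'
from kin import *
np.set_printoptions(precision=3,suppress=True)
s=read_state();print(s["time"],s["wrist_force"],s["width"],s["tool_pos"])
print(tcp(.25,1.095)[0])
im=snap("side","s3.png");cv2.imwrite("pics/s3c.png",cv2.resize(im[150:320,200:450,::-1],None,fx=3,fy=3))
E
```

```text
7.0167 [-0.458  0.31  -1.15 ] 0.9988188301146881 [0.494 0.009 0.222]
[0.497 0.01  0.226]
```

View pics/s3c.png

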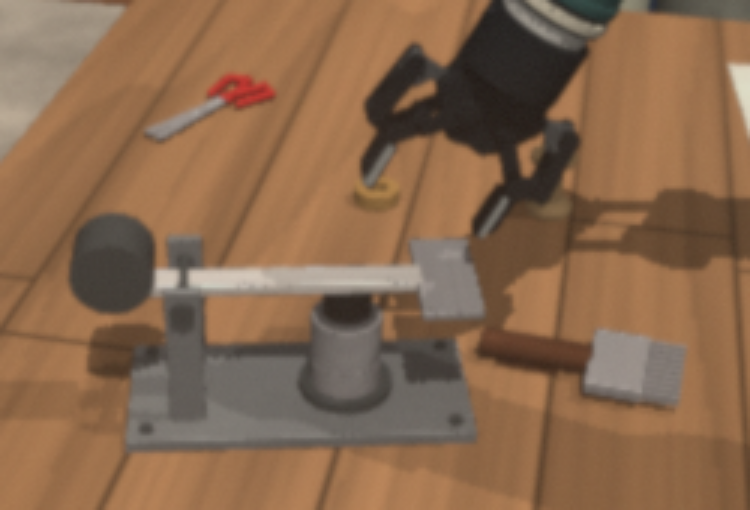

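The crop shows the paddle still level at (450,280), with the fingertip above it at (480,235). So the finger slipped past the edge: open pads stand 13 mm farther back than I assumed. I'll retreat and insert deeper.

```bash
python3 - <<'E'
from kin import *
w=[(*tcp(.1,1.,ax=.09,gap=.025),5),(*tcp(0,1.,ax=.075,gap=.025),5),(*tcp(0,1.,ax=.033,gap=.014),5),(*tcp(.1,1.04,ax=.033,gap=.0),10)]
check(w);plan(w,85)
E
```

```text
maxspeed frac 0.17 err 0.0 margin lo [2.42 0.57 2.02 1.6  0.37 1.63] hi [2.76 2.34 0.08 3.84 2.05 3.12]
[[[-0.02,0,0],[0,-10,-3],85],[[-0.02,0,0],[0,-10,-3],85],[[-0.01,0,0],[0,-10,-3],85],[[-0.02,0,0],[0,-10,-3],85],[[-0.01,0,0],[1,-10,-4],85]]
[[[0,0,0],[0,-2,7],85],[[0,0,0],[0,-2,6],85],[[0,0,0],[0,-3,7],85],[[0,0,0],[0,-2,6],85],[[0,0,0],[0,-3,7],85]]
[[[0,0,0],[0,2,8],85],[[0,0,0],[0,2,8],85],[[0,0,0],[0,3,9],85],[[0,0,0],[0,2,8],85],[[0,0,0],[0,3,9],85]]
[[[0,0,0],[0,3,-2],85],[[0,0,0],[0,3,-2],85],[[0,0,0],[0,3,-2],85],[[0.01,0,0],[0,3,-1],85],[[0,0,0],[0,2,-2],85]]
[[[0.01,0,0],[0,3,-1],85],[[0,0,0],[0,2,-2],85],[[0.01,0,0],[0,3,-1],85],[[0,0,0],[0,2,-2],85],[[0.01,0,0],[0,3,-2],85]]
end [0.498  0.0106 0.178 ]
```

Emit:
step_arm:
  targets:
    - [[-0.02, 0, 0], [0, -10, -3], 85]
    - [[-0.02, 0, 0], [0, -10, -3], 85]
    - [[-0.01, 0, 0], [0, -10, -3], 85]
    - [[-0.02, 0, 0], [0, -10, -3], 85]
    - [[-0.01, 0, 0], [1, -10, -4], 85]

```text
time: 7.48
tool_pos: [0.4432, -0.0022, 0.2099]
tcp_rot: [1.684, 2.144, 0.623]
wrist_force: [0.1, 0.0, -0.1]
width: 0.996
grip_force: 0.0
```

Emit:
step_arm:
  targets:
    - [[0, 0, 0], [0, -2, 7], 85]
    - [[0, 0, 0], [0, -2, 6], 85]
    - [[0, 0, 0], [0, -3, 7], 85]
    - [[0, 0, 0], [0, -2, 6], 85]
    - [[0, 0, 0], [0, -3, 7], 85]

```text
time: 7.9
tool_pos: [0.4518, -0.0003, 0.1754]
tcp_rot: [1.684, 2.144, 0.623]
wrist_force: [1.2, 0.4, 0.1]
width: 0.996
grip_force: 0.0
```

Emit:
step_arm:
  targets:
    - [[0, 0, 0], [0, 2, 8], 85]
    - [[0, 0, 0], [0, 2, 8], 85]
    - [[0, 0, 0], [0, 3, 9], 85]
    - [[0, 0, 0], [0, 2, 8], 85]
    - [[0, 0, 0], [0, 3, 9], 85]

```text
time: 8.32
tool_pos: [0.4831, 0.0076, 0.1457]
tcp_rot: [1.685, 2.145, 0.622]
wrist_force: [-0.1, -0.5, 0.6]
width: 0.995
grip_force: 0.0
```

Emit:
step_arm:
  targets:
    - [[0, 0, 0], [0, 3, -2], 85]
    - [[0, 0, 0], [0, 3, -2], 85]
    - [[0, 0, 0], [0, 3, -2], 85]
    - [[0.01, 0, 0], [0, 3, -1], 85]
    - [[0, 0, 0], [0, 2, -2], 85]

```text
time: 8.73
tool_pos: [0.4902, 0.0089, 0.1632]
tcp_rot: [1.688, 2.15, 0.614]
wrist_force: [0.1, 0.2, 0.4]
width: 0.996
grip_force: 0.0
```

Emit:
step_arm:
  targets:
    - [[0.01, 0, 0], [0, 3, -1], 85]
    - [[0, 0, 0], [0, 2, -2], 85]
    - [[0.01, 0, 0], [0, 3, -1], 85]
    - [[0, 0, 0], [0, 2, -2], 85]
    - [[0.01, 0, 0], [0, 3, -2], 85]

```text
time: 9.15
tool_pos: [0.4938, 0.0104, 0.1737]
tcp_rot: [1.706, 2.175, 0.579]
wrist_force: [-7.6, -7.2, -1.3]
width: 0.995
grip_force: 4.5
```

```bash
python3 - <<'E'
from kin import *
np.set_printoptions(precision=3,suppress=True)
s=read_state();print(s["time"],s["wrist_force"],s["width"],s["tool_pos"])
im=snap("side");cv2.imwrite("pics/s4c.png",cv2.resize(im[150:320,200:450,::-1],None,fx=3,fy=3))
b=lambda th:1.04+(np.pi/2-1.04)*min(1,max(0,th-.1)/1.4)
w2=[(*tcp(th,b(th),ax=.033),4) for th in np.arange(.2,1.71,.1)]
check(w2);plan(w2,85)
E
```

```text
9.15 [-7.573 -7.21  -1.321] 0.9950290180762461 [0.494 0.01  0.174]
maxspeed frac 0.1 err 0.0 margin lo [2.5  0.75 1.03 1.31 0.47 1.85] hi [2.57 1.79 0.18 4.04 1.25 2.73]
[[[0.01,0,0],[0,5,-4],85],[[0.01,0,0],[0,5,-4],85],[[0,0,0],[0,5,-4],85],[[0.01,0,0],[-1,4,-5],85],[[0.01,0,0],[0,4,-4],85]]
[[[0.01,0,0],[0,4,-3],85],[[0.01,0,0],[0,4,-4],85],[[0,0,0],[0,3,-3],85],[[0.01,0,0],[0,4,-3],85],[[0.01,0,0],[0,4,-4],85]]
[[[0.01,0,0],[0,4,-4],85],[[0.01,0,0],[0,5,-3],85],[[0.01,0,0],[0,4,-3],85],[[0.01,0,0],[0,4,-3],85],[[0.01,0,0],[0,4,-3],85]]
[[[0.01,0,0],[0,5,-4],85],[[0.01,0,0],[0,4,-3],85],[[0.01,0,0],[0,5,-3],85],[[0.01,0,0],[0,4,-3],85],[[0.01,0,0],[0,5,-3],85]]
[[[0.01,0,0],[0,5,-3],85],[[0.01,0,0],[0,5,-2],85],[[0.01,0,0],[0,4,-3],85],[[0.01,0,0],[0,5,-3],85],[[0.01,0,0],[0,5,-2],85]]
[[[0.01,0,0],[0,5,-2],85],[[0.01,0,0],[0,5,-3],85],[[0,0,0],[0,4,-2],85],[[0.01,0,0],[0,5,-2],85],[[0.01,0,0],[0,5,-2],85]]
[[[0.01,0,0],[0,5,-2],85],[[0.01,0,0],[0,5,-3],85],[[0.01,0,0],[0,5,-2],85],[[0.01,0,0],[0,5,-2],85],[[0.01,0,0],[0,6,-1],85]]
[[[0.01,0,0],[0,5,-2],85],[[0.01,0,0],[0,5,-1],85],[[0.01,0,0],[0,5,-2],85],[[0.01,0,0],[0,6,-1],85],[[0.01,0,0],[0,5,-2],85]]
[[[0.01,0,0],[0,6,-1],85],[[0.01,0,0],[0,5,-1],85],[[0.01,0,0],[0,6,-1],85],[[0,0,0],[0,5,-2],85],[[0.01,0,0],[0,6,-1],85]]
[[[0.01,0,0],[0,5,-1],85],[[0.01,0,0],[0,6,-1],85],[[0.01,0,0],[0,5,0],85],[[0.01,0,0],[0,6,-1],85],[[0.01,0,0],[0,6,0],85]]
[[[0.01,0,0],[0,5,-1],85],[[0.01,0,0],[0,6,0],85],[[0.01,0,0],[0,6,0],85],[[0.01,0,0],[0,5,0],85],[[0.01,0,0],[0,6,-1],85]]
[[[0.01,0,0],[0,5,0],85],[[0,0,0],[0,5,0],85],[[0,0,0],[0,6,0],85],[[0,0,0],[0,5,-1],85],[[0,0,0],[0,6,0],85]]
[[[0,0,0],[0,5,0],85],[[0,0,0],[0,5,0],85],[[0,0,0],[0,6,1],85],[[0,0,0],[0,5,0],85]]
end [0.751 0.072 0.357]
```

View pics/s4c.png

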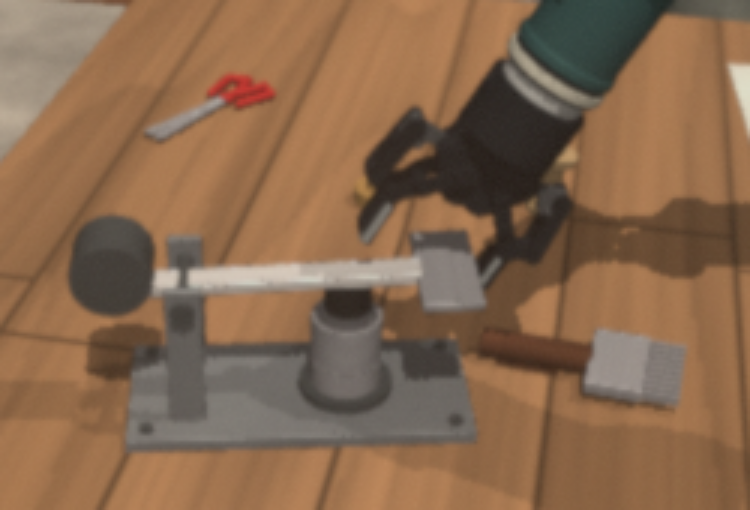

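Emit:
step_arm:
  targets:
    - [[0, 0, 0], [0, 2, -4], 85]
    - [[0, 0, 0], [0, 2, -4], 85]
    - [[0, 0, 0], [0, 2, -4], 85]

```text
time: 9.45
tool_pos: [0.4942, 0.0105, 0.1883]
tcp_rot: [1.706, 2.172, 0.582]
wrist_force: [-3.6, -0.6, -0.2]
width: 0.995
grip_force: 1.8
```

Emit:
step_arm:
  targets:
    - [[0, 0, 0], [0, 2, -4], 85]
    - [[0, 0, 0], [0, 2, -4], 85]

```text
time: 9.62
tool_pos: [0.4949, 0.0105, 0.1985]
tcp_rot: [1.705, 2.17, 0.585]
wrist_force: [-0.5, 1.4, -1.2]
width: 0.998
grip_force: 0.6
```

```bash
python3 - <<'E'
from kin import *
np.set_printoptions(precision=3,suppress=True)
s=read_state();print(s["time"],s["wrist_force"],s["torque"],s["tool_pos"])
im=snap("side")
for c in ("side",):
  for q in("paddle_edge",):
    for r in tip_of(c,q)[:2]: print(c,q,np.round(r["at"],1),round(r["score"],2))
for th in(0,.1,.2,.3): print(th,proj("side",H+.215*(-np.cos(th)*U+np.sin(th)*K)))
print([tcp(t,1.04,ax=.033)[0] for t in (.1,.2)])
E
```

```text
9.6167 [-0.53   1.421 -1.211] [0.013 0.448 0.001] [0.495 0.01  0.198]
side paddle_edge [230.  360.3] 0.76
0 [358.773 241.133]
0.1 [358.958 232.983]
0.2 [358.165 224.747]
0.3 [356.37  216.506]
[array([0.498, 0.01 , 0.177]), array([0.501, 0.011, 0.199])]
```

```bash
python3 - <<'E'
from kin import *
np.set_printoptions(precision=3,suppress=True)
p,R=pose();print(p)
for th in(.13,.17,.2):
    c=tcp(th,1.,g=0,ax=0)[0];print(th,R.inv().apply(c-p)*1000)
b=lambda th:1.04+(np.pi/2-1.04)*min(1,max(0,th-.1)/1.4)
w2=[(*tcp(.25,1.04,ax=.03),6)]+[(*tcp(th,b(th),ax=.03),4) for th in np.arange(.35,1.71,.1)]
plan(w2,85)
E
```

```text
[0.495 0.01  0.199]
0.13 [ -0.682 -47.251  47.994]
0.17 [ -0.673 -41.996  41.185]
0.2 [ -0.666 -37.878  36.22 ]
[[[0,0,0],[0,2,0],85],[[0,0,0],[0,2,0],85],[[0,0,0],[0,2,0],85],[[0,0,0],[0,2,-1],85],[[0,0,0],[0,2,0],85]]
[[[0,0,0],[-1,2,-1],85],[[0.02,0,0],[0,4,-3],85],[[0.02,0,0],[0,5,-3],85],[[0.02,0,0],[0,4,-3],85],[[0.03,0,0],[0,5,-2],85]]
[[[0.01,0,0],[0,4,-3],85],[[0.01,0,0],[0,4,-3],85],[[0.01,0,0],[0,4,-4],85],[[0.01,0,0],[0,4,-4],85],[[0.01,0,0],[0,4,-3],85]]
[[[0.01,0,0],[0,5,-3],85],[[0.01,0,0],[0,4,-3],85],[[0.01,0,0],[1,5,-3],85],[[0.01,0,0],[0,5,-3],85],[[0.01,0,0],[0,4,-3],85]]
[[[0.01,0,0],[0,4,-3],85],[[0,0,0],[0,5,-2],85],[[0.01,0,0],[0,5,-3],85],[[0.01,0,0],[0,5,-2],85],[[0.01,0,0],[0,5,-3],85]]
[[[0.01,0,0],[0,4,-2],85],[[0.01,0,0],[0,5,-2],85],[[0.01,0,0],[0,5,-2],85],[[0.01,0,0],[0,5,-3],85],[[0.01,0,0],[0,5,-2],85]]
[[[0.01,0,0],[0,5,-2],85],[[0.01,0,0],[0,5,-2],85],[[0.01,0,0],[0,5,-2],85],[[0.01,0,0],[0,5,-2],85],[[0.01,0,0],[0,5,-2],85]]
[[[0.01,0,0],[0,5,-2],85],[[0.01,0,0],[0,6,-2],85],[[0.01,0,0],[0,5,-1],85],[[0.01,0,0],[0,5,-1],85],[[0.01,0,0],[0,6,-1],85]]
[[[0.01,0,0],[0,5,-2],85],[[0,0,0],[0,6,-2],85],[[0.01,0,0],[0,5,-1],85],[[0.01,0,0],[0,5,-1],85],[[0.01,0,0],[0,6,-1],85]]
[[[0.01,0,0],[0,5,-1],85],[[0.01,0,0],[0,6,-1],85],[[0.01,0,0],[0,6,0],85],[[0.01,0,0],[0,5,-1],85],[[0.01,0,0],[0,6,-1],85]]
[[[0.01,0,0],[0,5,0],85],[[0.01,0,0],[0,6,0],85],[[0.01,0,0],[0,5,-1],85],[[0.01,0,0],[0,6,0],85],[[0,0,0],[0,5,0],85]]
[[[0.01,0,0],[0,6,0],85],[[0,0,0],[0,5,0],85],[[0.01,0,0],[0,6,-1],85],[[0,0,0],[0,5,0],85],[[0,0,0],[0,5,0],85]]
[[[0,0,0],[0,6,0],85],[[0,0,0],[0,5,0],85]]
end [0.74  0.07  0.355]
```

Emit:
step_arm:
  targets:
    - [[0, 0, 0], [0, 2, 0], 85]
    - [[0, 0, 0], [0, 2, 0], 85]
    - [[0, 0, 0], [0, 2, 0], 85]
    - [[0, 0, 0], [0, 2, -1], 85]
    - [[0, 0, 0], [0, 2, 0], 85]

```text
time: 10.13
tool_pos: [0.497, 0.0113, 0.1982]
tcp_rot: [1.708, 2.186, 0.569]
wrist_force: [-28.7, -19.4, 3.2]
width: 0.997
grip_force: 13.2
```

Emit:
step_arm:
  targets:
    - [[0, 0, 0], [-1, 2, -1], 85]
    - [[0.02, 0, 0], [0, 4, -3], 85]
    - [[0.02, 0, 0], [0, 5, -3], 85]
    - [[0.02, 0, 0], [0, 4, -3], 85]
    - [[0.03, 0, 0], [0, 5, -2], 85]

```text
time: 10.55
tool_pos: [0.5064, 0.0132, 0.2171]
tcp_rot: [1.759, 2.247, 0.472]
wrist_force: [-29.4, -11.0, 6.7]
width: 0.994
grip_force: 13.3
```

Emit:
step_arm:
  targets:
    - [[0.01, 0, 0], [0, 4, -3], 85]
    - [[0.01, 0, 0], [0, 4, -3], 85]
    - [[0.01, 0, 0], [0, 4, -4], 85]
    - [[0.01, 0, 0], [0, 4, -4], 85]
    - [[0.01, 0, 0], [0, 4, -3], 85]

```text
time: 10.97
tool_pos: [0.517, 0.0159, 0.2414]
tcp_rot: [1.784, 2.279, 0.418]
wrist_force: [-26.8, -7.7, 5.5]
width: 0.997
grip_force: 10.6
```

```bash
cat > st.py <<'E'
from kin import *
np.set_printoptions(precision=3,suppress=True)
s=read_state();print(s["time"],s["wrist_force"],s["tool_pos"])
p,R=pose();z=R.as_matrix()[:,2];print("beta",np.arcsin(-z[2]),"psi",np.arctan2(z[1],z[0]))
for th in np.arange(.1,1.75,.01):
    c=R.inv().apply(tcp(th,1.,g=0,ax=0)[0]-p)
    if c[1]>-.0425: print("theta by pad contact",th,c*1000);break
read_camera("side")
for r in tip_of("side","paddle_edge")[:2]:
    e=[np.linalg.norm(proj("side",H+.215*(-np.cos(t)*U+np.sin(t)*K))-r["at"][::-1]) for t in np.arange(0,1.76,.02)]
    print("side",np.round(r["at"],1),round(r["score"],2),"theta",np.argmin(e)*.02,min(e))
E
python3 st.py
```

```text
10.9667 [-26.773  -7.651   5.454] [0.517 0.016 0.241]
beta 1.211351350847628 psi 0.25526698650496465
theta by pad contact 0.3999999999999998 [ -0.936 -41.437  39.248]
side [214.5 354.4] 0.97 theta 0.32 1.5338243279818182
```

```bash
python3 - <<'E'
from kin import *
b=lambda th:1.18+(np.pi/2-1.18)*min(1,max(0,th-.35)/1.2)
w2=[(*tcp(th,b(th),ax=.035,gap=.006),4) for th in np.arange(.45,1.66,.1)]
plan(w2,85)
E
```

```text
[[[0,0,0],[0,-1,0],85],[[0.01,0,0],[0,-1,-1],85],[[0,0,0],[0,-1,0],85],[[0.01,0,0],[0,-2,-1],85],[[0.01,0,0],[0,4,-3],85]]
[[[0.01,0,0],[0,4,-3],85],[[0.01,0,0],[0,5,-4],85],[[0,0,0],[0,4,-3],85],[[0.01,0,0],[0,5,-3],85],[[0.01,0,0],[0,4,-3],85]]
[[[0.01,0,0],[0,5,-3],85],[[0,0,0],[0,4,-3],85],[[0.01,0,0],[0,5,-3],85],[[0.01,0,0],[0,5,-3],85],[[0.01,0,0],[0,4,-3],85]]
[[[0.01,0,0],[0,5,-2],85],[[0.01,0,0],[0,5,-3],85],[[0.01,0,0],[0,5,-2],85],[[0,0,0],[0,5,-3],85],[[0.01,0,0],[0,4,-2],85]]
[[[0.01,0,0],[0,5,-2],85],[[0.01,0,0],[0,5,-2],85],[[0.01,0,0],[0,5,-3],85],[[0,0,0],[0,6,-2],85],[[0.01,0,0],[0,5,-2],85]]
[[[0.01,0,0],[0,5,-2],85],[[0.01,0,0],[0,5,-2],85],[[0,0,0],[0,5,-1],85],[[0.01,0,0],[0,5,-1],85],[[0.01,0,0],[0,6,-2],85]]
[[[0.01,0,0],[0,5,-2],85],[[0.01,0,0],[0,6,-1],85],[[0.01,0,0],[0,5,-1],85],[[0.01,0,0],[0,6,-1],85],[[0,0,0],[0,5,-1],85]]
[[[0.01,0,0],[1,6,-2],85],[[0.01,0,0],[0,5,-1],85],[[0.01,0,0],[0,6,-1],85],[[0.01,0,0],[0,5,-1],85],[[0,0,0],[0,6,0],85]]
[[[0.01,0,0],[0,6,0],85],[[0.01,0,0],[0,5,-1],85],[[0.01,0,0],[0,6,0],85],[[0,0,0],[0,5,-1],85],[[0.01,0,0],[0,6,0],85]]
[[[0.01,0,0],[0,6,0],85],[[0.01,0,0],[0,5,0],85],[[0.01,0,0],[0,6,0],85],[[0,0,0],[0,5,0],85],[[0,0,0],[0,5,0],85]]
[[[0,0,0],[0,6,0],85],[[0,0,0],[0,5,0],85]]
end [0.7344 0.0689 0.3597]
```

Emit:
step_arm:
  targets:
    - [[0, 0, 0], [0, 0, -1], 85]
    - [[0.01, 0, 0], [0, 0, -2], 85]
    - [[0, 0, 0], [0, 0, -2], 85]
    - [[0.01, 0, 0], [0, 0, -2], 85]
    - [[0.01, 0, 0], [0, 2, -3], 85]

```text
time: 11.48
tool_pos: [0.5242, 0.0163, 0.2577]
tcp_rot: [1.789, 2.277, 0.408]
wrist_force: [-2.0, 0.5, -1.2]
width: 0.995
grip_force: 0.3
```

Emit:
step_arm:
  targets:
    - [[0.01, 0, 0], [0, 3, -3], 85]
    - [[0.01, 0, 0], [0, 3, -4], 85]
    - [[0, 0, 0], [0, 3, -3], 85]
    - [[0.01, 0, 0], [0, 4, -3], 85]
    - [[0.01, 0, 0], [0, 4, -3], 85]

```text
time: 11.9
tool_pos: [0.5348, 0.0189, 0.2786]
tcp_rot: [1.808, 2.301, 0.365]
wrist_force: [-0.3, -0.2, -0.4]
width: 0.996
grip_force: 0.3
```

```bash
python3 st.py
```

```text
11.9 [-0.262 -0.153 -0.362] [0.535 0.019 0.279]
beta 1.2569563756618438 psi 0.2430975581456932
theta by pad contact 0.5799999999999997 [  0.426 -40.893  43.675]
side [195.6 349.5] 0.91 theta 0.54 2.2850647082693407
```

```bash
python3 - <<'E'
from kin import *
b=lambda th:1.257+(np.pi/2-1.257)*min(1,max(0,th-.55)/.9)
w2=[(*tcp(th,b(th),ax=.041,gap=.004),4) for th in np.arange(.7,1.61,.1)]
plan(w2,85)
E
```

```text
[[[0.01,0,0],[0,5,-2],85],[[0.02,0,0],[0,5,-3],85],[[0.01,0,0],[0,4,-3],85],[[0.02,0,0],[1,5,-2],85],[[0.01,0,0],[0,5,-3],85]]
[[[0.01,0,0],[0,5,-3],85],[[0,0,0],[0,5,-2],85],[[0.01,0,0],[0,4,-3],85],[[0.01,0,0],[0,5,-2],85],[[0.01,0,0],[0,5,-2],85]]
[[[0.01,0,0],[0,5,-3],85],[[0,0,0],[0,5,-2],85],[[0.01,0,0],[0,5,-2],85],[[0.01,0,0],[0,5,-2],85],[[0.01,0,0],[0,5,-2],85]]
[[[0.01,0,0],[0,6,-3],85],[[0.01,0,0],[0,5,-2],85],[[0.01,0,0],[0,5,-1],85],[[0.01,0,0],[0,6,-2],85],[[0,0,0],[0,5,-1],85]]
[[[0.01,0,0],[0,5,-1],85],[[0.01,0,0],[0,6,-2],85],[[0.01,0,0],[0,5,-2],85],[[0.01,0,0],[0,6,-1],85],[[0.01,0,0],[0,6,-1],85]]
[[[0.01,0,0],[0,5,-1],85],[[0.01,0,0],[0,5,-1],85],[[0,0,0],[0,6,-1],85],[[0.01,0,0],[0,6,-1],85],[[0.01,0,0],[0,5,-1],85]]
[[[0.01,0,0],[0,6,-1],85],[[0.01,0,0],[0,5,0],85],[[0,0,0],[0,6,-1],85],[[0.01,0,0],[0,6,0],85],[[0,0,0],[0,5,-1],85]]
[[[0.01,0,0],[0,5,0],85],[[0,0,0],[0,5,0],85],[[0,0,0],[0,6,0],85],[[0,0,0],[0,5,-1],85],[[0,0,0],[0,6,0],85]]
end [0.7265 0.0664 0.3658]
```

Emit:
step_arm:
  targets:
    - [[0.01, 0, 0], [0, 5, -2], 85]
    - [[0.02, 0, 0], [0, 5, -3], 85]
    - [[0.01, 0, 0], [0, 4, -3], 85]
    - [[0.02, 0, 0], [1, 5, -2], 85]
    - [[0.01, 0, 0], [0, 5, -3], 85]

```text
time: 12.42
tool_pos: [0.5533, 0.0244, 0.2975]
tcp_rot: [1.84, 2.343, 0.287]
wrist_force: [-1.7, -0.4, 1.2]
width: 0.992
grip_force: 1.1
```

Emit:
step_arm:
  targets:
    - [[0.01, 0, 0], [0, 5, -3], 85]
    - [[0, 0, 0], [0, 5, -2], 85]
    - [[0.01, 0, 0], [0, 4, -3], 85]
    - [[0.01, 0, 0], [0, 5, -2], 85]
    - [[0.01, 0, 0], [0, 5, -2], 85]

```text
time: 12.83
tool_pos: [0.5735, 0.0293, 0.315]
tcp_rot: [1.858, 2.365, 0.243]
wrist_force: [-0.8, -0.3, 0.7]
width: 0.998
grip_force: 0.6
```

Emit:
step_arm:
  targets:
    - [[0.01, 0, 0], [0, 5, -3], 85]
    - [[0, 0, 0], [0, 5, -2], 85]
    - [[0.01, 0, 0], [0, 5, -2], 85]
    - [[0.01, 0, 0], [0, 5, -2], 85]
    - [[0.01, 0, 0], [0, 5, -2], 85]

```text
time: 13.25
tool_pos: [0.5954, 0.0347, 0.3304]
tcp_rot: [1.875, 2.387, 0.197]
wrist_force: [-1.0, 0.4, -0.4]
width: 0.995
grip_force: 0.3
```

```bash
python3 st.py
```

```text
13.25 [-1.022  0.369 -0.409] [0.595 0.035 0.33 ]
beta 1.4072076745341189 psi 0.24766032182564776
theta by pad contact 0.9499999999999995 [ -0.456 -41.606  41.612]
side [172. 323.] 0.61 theta 0.92 1.0612091190118498
```

Tracking well, with θ≈0.92 and about 1 N. Continuing the same path.

Emit:
step_arm:
  targets:
    - [[0.01, 0, 0], [0, 6, -3], 85]
    - [[0.01, 0, 0], [0, 5, -2], 85]
    - [[0.01, 0, 0], [0, 5, -1], 85]
    - [[0.01, 0, 0], [0, 6, -2], 85]
    - [[0, 0, 0], [0, 5, -1], 85]

```text
time: 13.77
tool_pos: [0.6206, 0.0407, 0.3434]
tcp_rot: [1.891, 2.408, 0.151]
wrist_force: [-0.2, 0.7, 0.6]
width: 0.996
grip_force: 0.2
```

Emit:
step_arm:
  targets:
    - [[0.01, 0, 0], [0, 5, -1], 85]
    - [[0.01, 0, 0], [0, 6, -2], 85]
    - [[0.01, 0, 0], [0, 5, -2], 85]
    - [[0.01, 0, 0], [0, 6, -1], 85]
    - [[0.01, 0, 0], [0, 6, -1], 85]

```text
time: 14.18
tool_pos: [0.6466, 0.0471, 0.353]
tcp_rot: [1.912, 2.435, 0.091]
wrist_force: [-0.2, -0.2, -0.2]
width: 0.992
grip_force: 0.1
```

Emit:
step_arm:
  targets:
    - [[0.01, 0, 0], [0, 5, -1], 85]
    - [[0.01, 0, 0], [0, 5, -1], 85]
    - [[0, 0, 0], [0, 6, -1], 85]
    - [[0.01, 0, 0], [0, 6, -1], 85]
    - [[0.01, 0, 0], [0, 5, -1], 85]

```text
time: 14.6
tool_pos: [0.6724, 0.0534, 0.3594]
tcp_rot: [1.928, 2.455, 0.043]
wrist_force: [-0.9, 0.4, 0.2]
width: 0.997
grip_force: 0.0
```

Emit:
step_arm:
  targets:
    - [[0.01, 0, 0], [0, 6, -1], 85]
    - [[0.01, 0, 0], [0, 5, 0], 85]
    - [[0, 0, 0], [0, 6, -1], 85]
    - [[0.01, 0, 0], [0, 6, 0], 85]
    - [[0, 0, 0], [0, 5, -1], 85]

```text
time: 15.02
tool_pos: [0.6996, 0.06, 0.3624]
tcp_rot: [1.94, 2.47, 0.006]
wrist_force: [-0.4, 0.7, 0.1]
width: 0.996
grip_force: 0.0
```

Emit:
step_arm:
  targets:
    - [[0.01, 0, 0], [0, 5, 0], 85]
    - [[0, 0, 0], [0, 5, 0], 85]
    - [[0, 0, 0], [0, 6, 0], 85]
    - [[0, 0, 0], [0, 5, -1], 85]
    - [[0, 0, 0], [0, 6, 0], 85]

```text
time: 15.43
tool_pos: [0.7257, 0.0664, 0.3639]
tcp_rot: [-1.938, -2.467, 0.005]
wrist_force: [0.2, 0.5, 0.8]
width: 0.994
grip_force: 0.0
```

```bash
python3 st.py; python3 - <<'E'
from h import *
snap("side","s5.png")
E
```

```text
15.4333 [0.218 0.531 0.829] [0.726 0.066 0.364]
beta 1.5651924469302023 psi -3.1324645800679893
theta by pad contact 1.5799999999999994 [ -0.111 -41.863  39.1  ]
side [154.6 239.8] 0.97 theta 1.74 2.72100296263347
```

View pics/s5.png

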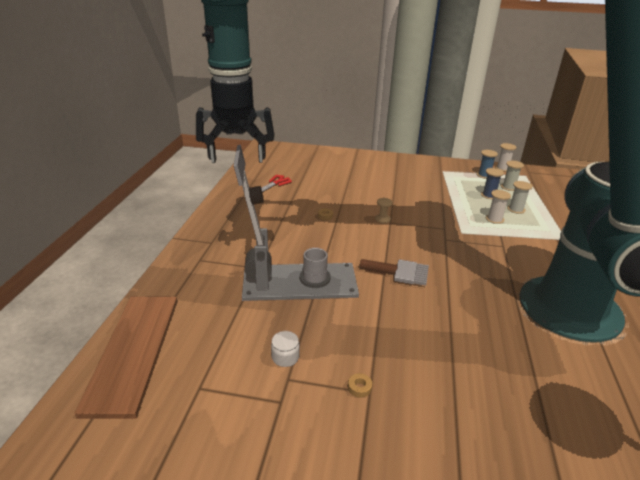

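The hold-down arm is fully open, with the paddle at (240,155) and the rod leaning back to the stop. The tube mouth is clear at (315,258). I'll retreat upward, then go to ring A.

```bash
python3 - <<'E'
from kin import *
np.set_printoptions(precision=3,suppress=True)
c=calibration("wrist");p,R=pose();Rc=np.array(c["R"]);o=-Rc.T@c["t"]
print("cam in tool",R.inv().apply(o-p)*1000,"axis",R.inv().apply(Rc[2]))
for h in(.2,.15,.12,.1): print(h,proj("wrist",p+R.apply([0,0,h]),c),proj("wrist",p+R.apply([.022,0,h]),c))
A=[.60,-.279]
w=[(p+[0,0,.085],R,5),([*A,.28],Rt(np.arctan2(A[1],A[0]),np.pi/2),15)]
check(w);plan(w,85)
E
```

```text
cam in tool [ 72.19    0.379 -68.242] axis [-0.286  0.     0.958]
0.2 [322.273 232.947] [322.266 206.671]
0.15 [322.175 251.93 ] [322.164 220.555]
0.12 [322.093 267.664] [322.078 232.165]
0.1 [322.025 280.916] [322.005 242.017]
maxspeed frac 0.17 err 0.0 margin lo [2.16 1.16 0.96 1.31 1.23 2.37] hi [2.57 1.84 0.91 4.45 1.1  2.59]
[[[0,0,0],[0,0,-17],85],[[0,0,0],[0,0,-17],85],[[0,0,0],[0,0,-17],85],[[0,0,0],[0,0,-17],85],[[0,0,0],[0,0,-17],85]]
[[[0,0,0.04],[-20,-14,11],85],[[0,0,0.05],[-21,-13,11],85],[[0,0,0.04],[-22,-12,11],85],[[0,0,0.05],[-22,-11,11],85],[[0,0,0.04],[-22,-10,11],85]]
[[[0,0,0.05],[-23,-9,11],85],[[0,0,0.04],[-23,-7,11],85],[[0,0,0.05],[-24,-7,12],85],[[0,0,0.04],[-24,-5,11],85],[[0,0,0.05],[-24,-4,12],85]]
[[[0,0,0.04],[-24,-3,11],85],[[0,0,0.05],[-24,-2,12],85],[[0,0,0.04],[-24,-1,11],85],[[0,0,0.05],[-25,0,12],85],[[-0.01,0,0.04],[-25,0,11],85]]
end [ 0.599 -0.279  0.28 ]
```

Emit:
step_arm:
  targets:
    - [[0, 0, 0], [0, 0, -17], 85]
    - [[0, 0, 0], [0, 0, -17], 85]
    - [[0, 0, 0], [0, 0, -17], 85]
    - [[0, 0, 0], [0, 0, -17], 85]
    - [[0, 0, 0], [0, 0, -17], 85]

```text
time: 16.0
tool_pos: [0.7253, 0.0662, 0.4497]
tcp_rot: [-1.938, -2.467, 0.006]
wrist_force: [0.2, 0.6, 0.6]
width: 0.994
grip_force: 0.0
```

Emit:
step_arm:
  targets:
    - [[0, 0, 0.04], [-20, -14, 11], 85]
    - [[0, 0, 0.05], [-21, -13, 11], 85]
    - [[0, 0, 0.04], [-22, -12, 11], 85]
    - [[0, 0, 0.05], [-22, -11, 11], 85]
    - [[0, 0, 0.04], [-22, -10, 11], 85]

```text
time: 16.42
tool_pos: [0.6813, -0.0498, 0.3937]
tcp_rot: [-2.2, -2.238, 0.006]
wrist_force: [0.7, 0.1, 0.0]
width: 0.991
grip_force: 0.0
```

Emit:
step_arm:
  targets:
    - [[0, 0, 0.05], [-23, -9, 11], 85]
    - [[0, 0, 0.04], [-23, -7, 11], 85]
    - [[0, 0, 0.05], [-24, -7, 12], 85]
    - [[0, 0, 0.04], [-24, -5, 11], 85]
    - [[0, 0, 0.05], [-24, -4, 12], 85]

```text
time: 16.83
tool_pos: [0.6404, -0.1655, 0.3372]
tcp_rot: [-2.442, -1.971, 0.007]
wrist_force: [1.1, 0.2, 0.4]
width: 0.991
grip_force: 0.0
```

Emit:
step_arm:
  targets:
    - [[0, 0, 0.04], [-24, -3, 11], 85]
    - [[0, 0, 0.05], [-24, -2, 12], 85]
    - [[0, 0, 0.04], [-24, -1, 11], 85]
    - [[0, 0, 0.05], [-25, 0, 12], 85]
    - [[-0.01, 0, 0.04], [-25, 0, 11], 85]

```text
time: 17.25
tool_pos: [0.5985, -0.2805, 0.28]
tcp_rot: [2.642, 1.689, 0.001]
wrist_force: [0.7, 0.1, 0.4]
width: 0.995
grip_force: 0.0
```

```bash
python3 - <<'E'
from kin import *
np.set_printoptions(precision=4,suppress=True)
p,R=pose();print(read_state()["time"],p)
c=calibration("wrist");im=snap("wrist","w6.png")
for r in tip_of("wrist","ring_a_center")[:2]: print(np.round(r["at"],1),round(r["score"],2),atz("wrist",r["at"][::-1],.008,c))
for r in cut_out("wrist","ring_a_center")[:2]:
    m=r["region"];ct=max(cv2.findContours(m.astype(np.uint8),0,1)[0],key=len);e=cv2.fitEllipse(ct);print(e,r["score"],atz("wrist",e[0],.012,c))
snap("top","top6.png");snap("side","side6.png")
for cam in("top","side"):
    read_camera(cam)
    for q in ("tube_mouth","ring_a_center","hinge_axis"):
      for r in tip_of(cam,q)[:2]: print(cam,q,np.round(r["at"],1),round(r["score"],2),atz(cam,r["at"][::-1],dict(t=.08,r=.008,h=.11)[q[0]]))
E
```

```text
17.25 [ 0.5985 -0.2805  0.28  ]
[206.2 319.2] 0.65 [ 0.6007 -0.2717  0.008 ]
((318.3958435058594, 208.536865234375), (41.4937629699707, 43.56266403198242), 171.93980407714844) 0.73 [ 0.5993 -0.2729  0.012 ]
top tube_mouth [230.4 301.2] 0.75 [0.5697 0.034  0.08  ]
top ring_a_center [218.5 466.5] 0.63 [ 0.6004 -0.2771  0.008 ]
top hinge_axis [159.1 284.2] 0.66 [0.6908 0.0619 0.11  ]
side tube_mouth [254.6 314.5] 0.89 [0.5719 0.0358 0.08  ]
side ring_a_center [209.2 323.9] 0.43 [ 0.607  -0.2977  0.008 ]
side hinge_axis [243.6 262.7] 0.95 [0.6831 0.0614 0.11  ]
```

View pics/w6.png

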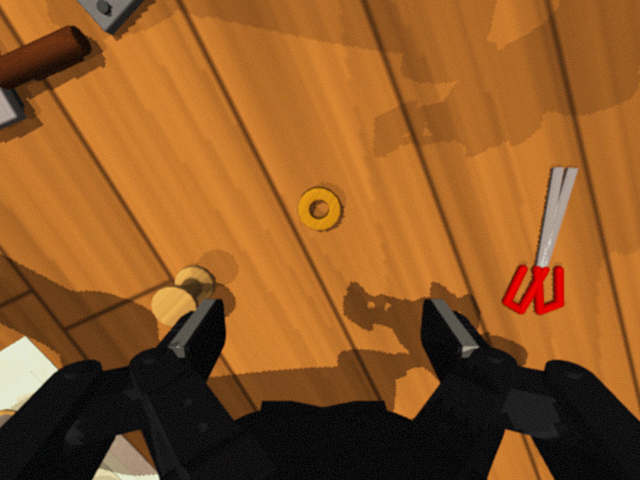

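```bash
python3 - <<'E'
from kin import *
p,R=pose();w=[([.6,-.2735,.11],Rt(np.arctan2(-.274,.6),np.pi/2),9)];check(w);plan(w,66)
E
```

```text
maxspeed frac 0.12 err 0.0 margin lo [2.16 1.19 1.35 1.31 0.94 2.51] hi [3.1  1.77 0.77 4.45 1.44 2.59]
[[[0,0,0],[1,0,19],66],[[0,0,0],[1,0,19],66],[[0,0,0],[0,0,19],66],[[0,0,0],[1,0,19],66],[[0,0,0],[0,-1,19],66]]
[[[0,0,0],[1,0,19],66],[[0,0,0],[0,-1,19],66],[[0,0,0],[1,0,19],66],[[0.01,0,0],[0,-1,19],66]]
end [ 0.5995 -0.2737  0.1098]
```

Emit:
step_arm:
  targets:
    - [[0, 0, 0], [1, 0, 19], 66]
    - [[0, 0, 0], [1, 0, 19], 66]
    - [[0, 0, 0], [0, 0, 19], 66]
    - [[0, 0, 0], [1, 0, 19], 66]
    - [[0, 0, 0], [1, -1, 19], 66]

```text
time: 18.32
tool_pos: [0.6005, -0.2755, 0.1848]
tcp_rot: [2.64, 1.693, 0.002]
wrist_force: [-0.4, -0.0, -0.9]
width: 0.77
grip_force: 0.0
```

Emit:
step_arm:
  targets:
    - [[0, 0, 0], [1, 0, 19], 66]
    - [[0, 0, 0], [0, -1, 19], 66]
    - [[0, 0, 0], [1, 0, 19], 66]
    - [[0, 0, 0], [0, -1, 19], 66]
    - [[0, 0, 0], [0, 0, 0], 66]

```text
time: 18.73
tool_pos: [0.5968, -0.2717, 0.1047]
tcp_rot: [-2.643, -1.695, 0.005]
wrist_force: [-1.7, 0.9, -0.7]
width: 0.768
grip_force: 0.0
```

```bash
cat > ringw.py <<'E'
from kin import *
np.set_printoptions(precision=4,suppress=True)
p,R=pose();s=read_state();print(s["time"],p,s["tcp_rot"],s["wrist_force"],s["width"])
c=calibration("wrist");im=snap("wrist","w%d.png"%round(s["time"]*100))
for r in cut_out("wrist","ring_a_center")[:2]:
    m=r["region"];ct=max(cv2.findContours(m.astype(np.uint8),0,1)[0],key=len);e=cv2.fitEllipse(ct)
    a=atz("wrist",e[0],.014,c);print(np.round(e[0],1),np.round(e[1],1),r["score"],a,"tool mm",R.inv().apply(a-p)*1000)
for r in tip_of("wrist","ring_a_center")[:1]: a=atz("wrist",r["at"][::-1],.008,c);print(np.round(r["at"],1),round(r["score"],2),a,"tool mm",R.inv().apply(a-p)*1000)
E
python3 ringw.py
```

```text
18.7333 [ 0.5968 -0.2717  0.1047] [-2.6431 -1.695   0.0053] [-1.654  0.891 -0.701] 0.7678586494955411
[327.5 284.3] [83.2 84. ] 0.75 [ 0.6002 -0.2708  0.014 ] tool mm [ 2.4583  3.0537 90.7291]
[280.6 327.1] 0.8 [ 0.5999 -0.2712  0.008 ] tool mm [ 1.9591  2.9426 96.7305]
```

Emit:
step_arm:
  targets:
    - [[0, 0, 0], [1, 1, 7], 66]
    - [[0, 0, 0], [1, 1, 7], 66]
    - [[0, 0, 0], [0, 1, 7], 66]
    - [[0, 0, 0], [0, 0, 7], 66]
    - [[0, 0, 0], [0, 0, 0], 66]
  grip_force: 20

```text
time: 19.3
tool_pos: [0.6021, -0.2724, 0.0794]
tcp_rot: [2.643, 1.694, -0.001]
wrist_force: [-0.9, -0.4, -0.8]
width: 0.775
grip_force: 0.0
```

Emit:
step_arm:
  targets:
    - [[0, 0, 0], [0, 0, 0], 40]
    - [[0, 0, 0], [0, 0, 0], 40]
    - [[0, 0, 0], [0, 0, 0], 40]
    - [[0, 0, 0], [0, 0, 0], 40]
    - [[0, 0, 0], [0, 0, 0], 40]
  grip_force: 20

```text
time: 19.72
tool_pos: [0.6032, -0.2729, 0.0815]
tcp_rot: [2.64, 1.692, 0.001]
wrist_force: [0.0, -0.2, -1.8]
width: 0.492
grip_force: 20.5
```

```bash
python3 ringw.py; python3 - <<'E'
from h import *
im=snap("side");cv2.imwrite("pics/s7c.png",cv2.resize(im[160:240,270:390,::-1],None,fx=6,fy=6,interpolation=cv2.INTER_CUBIC))
p,R=pose()
for z in(0,.008,.016): print(z,(proj("side",[p[0],p[1],z])-[270,160])*6)
E
```

```text
19.7167 [ 0.6032 -0.2729  0.0815] [2.6403 1.6924 0.0013] [ 0.0257 -0.1792 -1.8239] 0.49202174674044274
[322.7 307.9] [92.8 95.9] 0.67 [ 0.6045 -0.2723  0.014 ] tool mm [ 1.2485  0.5832 67.5351]
[304.5 322.8] 0.55 [ 0.6039 -0.2737  0.008 ] tool mm [-0.1695  0.6385 73.5386]
0 [321.87140541 335.78325324]
0.008 [322.36824315 321.22739445]
0.016 [322.86819936 306.58017416]
```

View pics/s7c.png

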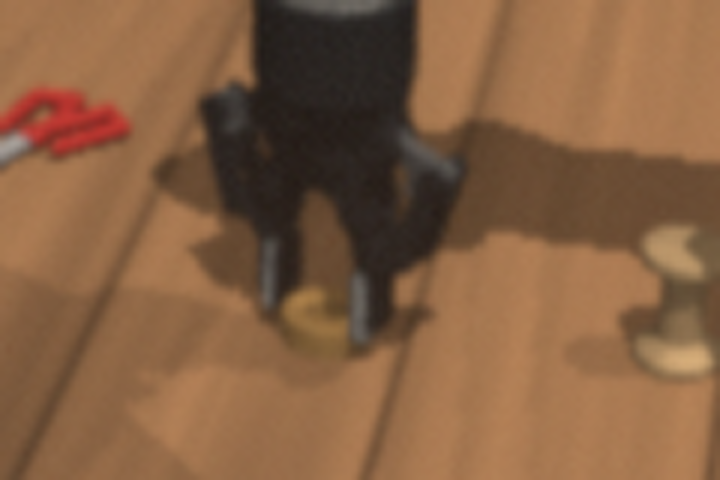

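Gripped: the ring sits between the pads at about (320,320) in the crop. Now the second squeeze at 90° to centre it in both directions, feeling for the table first.

Emit:
step_arm:
  targets:
    - [[0, 0, 0], [0, 0, 0], 56]
    - [[0, 0, 0], [0, 0, 0], 56]
    - [[0, 0, 0], [0, 0, 0], 56]
    - [[0, 0, -0.12], [0, 0, 0], 56]
    - [[0, 0, -0.12], [0, 0, 0], 56]

```text
time: 20.33
tool_pos: [0.6033, -0.273, 0.0817]
tcp_rot: [2.413, 2.003, 0.0]
wrist_force: [0.1, -0.4, 0.3]
width: 0.658
grip_force: 0.0
```

Emit:
step_arm:
  targets:
    - [[0, 0, -0.12], [0, 0, 0], 56]
    - [[0, 0, -0.12], [0, 0, 0], 56]
    - [[0, 0, -0.12], [0, 0, 0], 56]
    - [[0, 0, -0.12], [0, 0, 0], 56]
    - [[0, 0, -0.12], [0, 0, 0], 56]

```text
time: 20.75
tool_pos: [0.6033, -0.273, 0.0816]
tcp_rot: [1.713, 2.627, -0.002]
wrist_force: [-0.0, -0.2, 0.4]
width: 0.656
grip_force: 0.0
```

Emit:
step_arm:
  targets:
    - [[0, 0, -0.12], [0, 0, 0], 56]
    - [[0, 0, -0.12], [0, 0, 0], 56]
    - [[0, 0, -0.12], [0, 0, 0], 56]
    - [[0, 0, -0.12], [0, 0, 0], 56]
    - [[0, 0, -0.12], [0, 0, 0], 56]

```text
time: 21.17
tool_pos: [0.6033, -0.273, 0.0816]
tcp_rot: [0.86, 3.017, -0.005]
wrist_force: [0.1, 0.5, -0.3]
width: 0.659
grip_force: 0.0
```

Emit:
step_arm:
  targets:
    - [[0, 0, -0.12], [0, 0, 0], 56]
    - [[0, 0, -0.01], [0, 0, 3], 56]
    - [[0, 0, 0], [0, 0, 3], 56]
    - [[0, 0, 0], [0, 0, 0], 56]

```text
time: 21.5
tool_pos: [0.6027, -0.2727, 0.0746]
tcp_rot: [0.676, 3.065, -0.005]
wrist_force: [-0.2, 0.6, 0.3]
width: 0.66
grip_force: 0.0
```

```bash
python3 ringw.py
```

```text
21.5 [ 0.6027 -0.2727  0.0746] [ 0.6764  3.0648 -0.0045] [-0.152   0.6004  0.3094] 0.6596326142441634
[317.6 311.8] [ 99.2 100.5] 0.85 [ 0.5995 -0.274   0.014 ] tool mm [ 2.572  -2.3931 60.5811]
[309.1 317.6] 0.59 [ 0.6012 -0.2749  0.008 ] tool mm [ 0.6506 -2.4886 66.5883]
```

Emit:
step_arm:
  targets:
    - [[0, 0, 0], [0, 0, 2], 56]
    - [[0, 0, 0], [0, 0, 2], 56]
    - [[0, 0, 0], [0, 0, 0], 56]

```text
time: 21.9
tool_pos: [0.6029, -0.2728, 0.0709]
tcp_rot: [0.672, 3.065, -0.005]
wrist_force: [-0.1, -0.3, -0.6]
width: 0.655
grip_force: 0.0
```

Emit:
step_arm:
  targets:
    - [[0, 0, 0], [0, 0, 2], 56]
    - [[0, 0, 0], [0, 0, 0], 56]

```text
time: 22.07
tool_pos: [0.603, -0.2728, 0.069]
tcp_rot: [0.672, 3.065, -0.005]
wrist_force: [0.4, -0.6, -1.3]
width: 0.659
grip_force: 0.0
```

Emit:
step_arm:
  targets:
    - [[0, 0, 0], [0, 0, 1], 56]
    - [[0, 0, 0], [0, 0, 0], 56]

```text
time: 22.23
tool_pos: [0.6033, -0.273, 0.0686]
tcp_rot: [0.672, 3.064, -0.005]
wrist_force: [0.4, -0.4, 0.3]
width: 0.652
grip_force: 0.0
```

Emit:
step_arm:
  targets:
    - [[0, 0, 0], [0, 0, 1], 56]
    - [[0, 0, 0], [0, 0, 0], 56]

```text
time: 22.4
tool_pos: [0.6033, -0.2731, 0.0685]
tcp_rot: [0.672, 3.065, -0.005]
wrist_force: [-2.1, 0.2, 6.8]
width: 0.655
grip_force: 3.2
```

Emit:
step_arm:
  targets:
    - [[0, 0, 0], [0, 0, 1], 56]
    - [[0, 0, 0], [0, 0, 0], 56]

```text
time: 22.57
tool_pos: [0.6034, -0.273, 0.0685]
tcp_rot: [0.671, 3.065, -0.005]
wrist_force: [-4.5, 2.3, 12.1]
width: 0.656
grip_force: 5.7
```

Emit:
step_arm:
  targets:
    - [[0, 0, 0], [0, 0, -6], 56]
    - [[0, 0, 0], [0, 0, -6], 56]
    - [[0, 0, 0], [0, 0, 0], 40]
    - [[0, 0, 0], [0, 0, 0], 40]
    - [[0, 0, 0], [0, 0, 0], 40]
  grip_force: 30

```text
time: 22.98
tool_pos: [0.6041, -0.2735, 0.0803]
tcp_rot: [0.671, 3.062, -0.006]
wrist_force: [-2.3, 0.5, 9.1]
width: 0.491
grip_force: 29.2
```

Emit:
step_arm:
  targets:
    - [[0, 0, 0], [0, 0, 0], 40]
    - [[0, 0, 0], [0, 0, 0], 40]

```text
time: 23.15
tool_pos: [0.6042, -0.2735, 0.0804]
tcp_rot: [0.671, 3.062, -0.006]
wrist_force: [-2.1, 0.1, 8.5]
width: 0.496
grip_force: 29.2
```

```bash
python3 ringw.py; python3 - <<'E'
from kin import *
p,R=pose()
w=[(p+[0,0,.17],R,9),([.571,.033,.23],Rt(1.81,np.pi/2),12)]
check(w);plan(w,40)
E
```

```text
23.15 [ 0.6042 -0.2735  0.0804] [ 0.6711  3.0623 -0.0063] [-2.0734  0.0909  8.5397] 0.49555590763608953
[298.4 322. ] 0.56 [ 0.6015 -0.2731  0.008 ] tool mm [ 3.0958 -0.5479 72.344 ]
maxspeed frac 0.21 err 0.0 margin lo [2.17 1.07 1.38 1.31 0.88 0.75] hi [2.62 1.73 0.66 4.45 1.49 4.15]
[[[0,0,0],[0,0,-19],40],[[0,0,0],[0,0,-19],40],[[0,0,0],[0,0,-19],40],[[0,0,0],[0,0,-19],40],[[0,0,0],[0,0,-19],40]]
[[[0,0,0],[0,0,-19],40],[[0,0,0],[0,0,-19],40],[[0,0,0],[-1,0,-18],40],[[0,0,0],[0,0,-19],40],[[0,0,-0.06],[13,22,2],40]]
[[[0,0,-0.06],[12,23,2],40],[[0,0,-0.06],[10,23,1],40],[[0,0,-0.05],[9,24,2],40],[[0,0,-0.06],[8,24,1],40],[[0,0,-0.05],[6,25,2],40]]
[[[0,0,-0.06],[5,25,1],40],[[0,0,-0.05],[4,26,2],40],[[0,0,-0.06],[2,26,1],40],[[0,0,-0.05],[1,26,2],40],[[0,0,-0.06],[0,25,1],40]]
[[[-0.01,0,-0.05],[-2,26,2],40]]
end [0.5706 0.0331 0.2296]
```

Emit:
step_arm:
  targets:
    - [[0, 0, 0], [0, 0, -19], 40]
    - [[0, 0, 0], [0, 0, -19], 40]
    - [[0, 0, 0], [0, 0, -19], 40]
    - [[0, 0, 0], [0, 0, -19], 40]
    - [[0, 0, 0], [0, 0, -19], 40]

```text
time: 23.72
tool_pos: [0.6024, -0.2723, 0.1734]
tcp_rot: [0.672, 3.066, -0.005]
wrist_force: [0.1, 0.0, -1.5]
width: 0.493
grip_force: 30.6
```

Emit:
step_arm:
  targets:
    - [[0, 0, 0], [0, 0, -19], 40]
    - [[0, 0, 0], [0, 0, -19], 40]
    - [[0, 0, 0], [0, 0, -18], 40]
    - [[0, 0, -0.06], [16, 20, 2], 40]
    - [[0, 0, -0.06], [15, 21, 2], 40]

```text
time: 24.13
tool_pos: [0.5912, -0.2235, 0.227]
tcp_rot: [0.485, 3.096, -0.007]
wrist_force: [-0.4, 0.4, -1.5]
width: 0.497
grip_force: 30.6
```

Emit:
step_arm:
  targets:
    - [[0, 0, -0.06], [14, 22, 2], 40]
    - [[0, 0, -0.06], [12, 23, 1], 40]
    - [[0, 0, -0.05], [11, 23, 2], 40]
    - [[0, 0, -0.06], [10, 24, 1], 40]
    - [[0, 0, -0.05], [9, 24, 2], 40]

```text
time: 24.55
tool_pos: [0.5571, -0.0963, 0.216]
tcp_rot: [0.045, 3.138, -0.006]
wrist_force: [0.2, -0.1, -0.3]
width: 0.493
grip_force: 30.6
```

Emit:
step_arm:
  targets:
    - [[0, 0, -0.06], [8, 24, 1], 40]
    - [[0, 0, -0.05], [7, 25, 2], 40]
    - [[0, 0, -0.06], [5, 25, 1], 40]
    - [[0, 0, -0.05], [4, 25, 2], 40]
    - [[0, 0, -0.06], [3, 25, 1], 40]

```text
time: 24.97
tool_pos: [0.5199, 0.0254, 0.2082]
tcp_rot: [-0.393, 3.115, -0.007]
wrist_force: [0.3, 0.2, -1.2]
width: 0.491
grip_force: 30.6
```

Emit:
step_arm:
  targets:
    - [[0, 0, -0.05], [2, 25, 2], 40]
    - [[0, 0, 0], [0, 0, 0], 40]

```text
time: 25.13
tool_pos: [0.5105, 0.0511, 0.2055]
tcp_rot: [-0.474, 3.106, -0.004]
wrist_force: [-0.7, -0.6, -2.0]
width: 0.495
grip_force: 30.7
```

```bash
cat > mouth.py <<'E'
from kin import *
np.set_printoptions(precision=4,suppress=True)
p,R=pose();s=read_state();print(s["time"],p,s["wrist_force"],s["width"],s["grip_force"]);z=R.as_matrix();print("tool z",z[:,2],"psi",np.arctan2(z[1,1],z[0,1]))
c=calibration("wrist");im=snap("wrist","m%d.png"%round(s["time"]*100))
for r in tip_of("wrist","tube_mouth")[:2]: a=atz("wrist",r["at"][::-1],.08,c);print(np.round(r["at"],1),round(r["score"],2),a,"tool mm",R.inv().apply(a-p)*1000)
snap("top","mt%d.png"%round(s["time"]*100))
for r in tip_of("top","tube_mouth")[:1]: print("top",np.round(r["at"],1),round(r["score"],2),atz("top",r["at"][::-1],.08))
E
python3 mouth.py; ls -t pics | head -2
```

```text
25.1333 [0.5105 0.0511 0.2055] [-0.7074 -0.5584 -2.0487] 0.4947736704590902 30.68451315164566
tool z [ 0.0004 -0.0023 -1.    ] psi 1.8736990459888037
[339.6 266.9] 0.73 [0.572  0.0308 0.08  ] tool mm [-52.7083 -37.469  125.611 ]
mt2513.png
m2513.png
```

```bash
python3 - <<'E'
from kin import *
p,R=pose()
w=[([.572+.04*U[0],.033+.04*U[1],.225],Rt(1.811,np.pi/2),5)]
check(w);plan(w,40)
E
```

```text
maxspeed frac 0.17 err 0.0 margin lo [2.66 0.98 1.51 1.3  1.05 0.73] hi [2.58 1.97 0.53 4.45 1.55 4.33]
[[[0,0,0.01],[-18,-7,-4],40],[[0,0,0.01],[-19,-6,-3],40],[[0,0,0.01],[-19,-6,-4],40],[[0,0,0.01],[-18,-6,-3],40],[[-0.01,0,0.02],[-19,-7,-4],40]]
end [0.6111 0.0423 0.2251]
```

Emit:
step_arm:
  targets:
    - [[0, 0, 0.01], [-18, -7, -4], 40]
    - [[0, 0, 0.01], [-19, -6, -4], 40]
    - [[0, 0, 0.01], [-19, -6, -4], 40]
    - [[0, 0, 0.01], [-18, -6, -4], 40]
    - [[0, 0, 0.02], [-19, -7, -4], 40]

```text
time: 25.75
tool_pos: [0.6121, 0.0414, 0.2273]
tcp_rot: [-0.369, 3.117, -0.007]
wrist_force: [0.5, -0.6, -1.1]
width: 0.495
grip_force: 30.7
```

Emit:
step_arm:
  targets:
    - [[0, 0, 0], [0, 0, 0], 40]

```text
time: 25.83
tool_pos: [0.6154, 0.041, 0.2286]
tcp_rot: [-0.368, 3.111, -0.009]
wrist_force: [0.9, -0.7, -0.8]
width: 0.491
grip_force: 30.7
```

```bash
python3 mouth.py; ls -t pics | head -2; cp $(ls -t pics/m[0-9]*.png|head -1) pics/mv.png
```

```text
25.8333 [0.6154 0.041  0.2286] [ 0.8508 -0.7169 -0.7507] 0.4911482016841592 30.72187766432762
tool z [ 0.0091 -0.0045 -0.9999] psi 1.805965287381252
[187. 327.] 0.93 [0.5729 0.032  0.08  ] tool mm [ 44.6062   2.1578 148.2881]
top [228.9 302.1] 0.66 [0.5724 0.0324 0.08  ]
mt2583.png
m2583.png
```

View pics/mv.png

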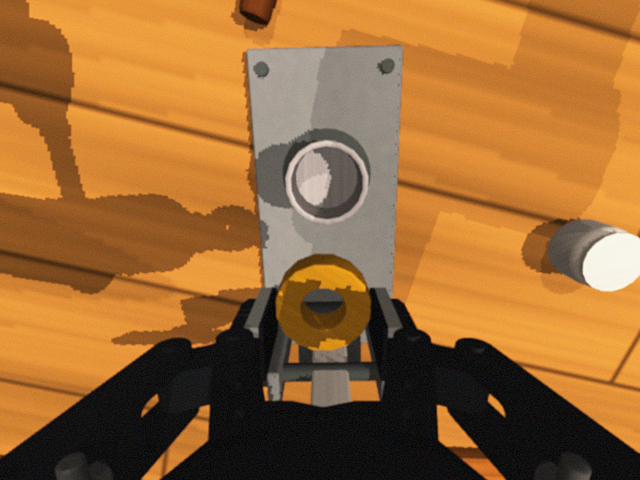

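The picture shows the mouth rim spanning columns 286–369 and rows 138–222, and the held ring spanning columns 276–371 and rows 254–350. I'll fit both outlines and take the difference, which cancels camera bias.

```bash
cat > rel.py <<'E'
from kin import *
import sys
np.set_printoptions(precision=2,suppress=True)
f=sys.argv[1];im=cv2.imread(f)
c=calibration("wrist");p,R=pose()
hsv=cv2.cvtColor(im,cv2.COLOR_BGR2HSV).astype(int)
def ransac(pts,model,rng=np.random.default_rng(0)):
    best=None
    for _ in range(400):
        s=pts[rng.choice(len(pts),4,False)]
        r=least_squares(model,[*s.mean(0)[:2]/1,*[]],args=(s,)) if 0 else None
def circle_fit(g,ax,x0,rad,out=1):
    """fit circle of known radius at tool-depth ax to image gradient: centre (x,y) tool mm maximising radial edge strength"""
    gx=cv2.Sobel(g,cv2.CV_32F,1,0);gy=cv2.Sobel(g,cv2.CV_32F,0,1);mag=cv2.GaussianBlur(np.hypot(gx,gy),(0,0),1.2)
    t=np.linspace(0,2*np.pi,120,endpoint=False)
    def score(x,y,r,full=False):
        X=p+R.apply(np.c_[x+r*np.cos(t),y+r*np.sin(t),0*t+ax]/1000)
        q=(np.array(c["camera_matrix"])@(np.array(c["R"])@X.T+np.array(c["t"])[:,None]));q=(q[:2]/q[2]).astype(np.float32)
        v=cv2.remap(mag,q[0][None],q[1][None],1)[0];ok=(q[1]<330);return np.minimum(v,120)[ok].mean()
    b=max(((score(x0[0]+dx,x0[1]+dy,rad+dr),x0[0]+dx,x0[1]+dy,rad+dr) for dx in np.arange(-6,6.1,.5) for dy in np.arange(-6,6.1,.5) for dr in(-1,-.5,0,.5,1)))
    return max(((score(b[1]+dx,b[2]+dy,b[3]),b[1]+dx,b[2]+dy,b[3]) for dx in np.arange(-.5,.6,.1) for dy in np.arange(-.5,.6,.1)))
g=cv2.cvtColor(im,cv2.COLOR_BGR2GRAY).astype(np.float32)
ax=(p[2]-.08)*1000
mx=R.inv().apply(np.array([.572,.032,.08])-p)*1000
print("mouth bore",circle_fit(g,ax,mx[:2],23.2));print("mouth outer",circle_fit(g,ax,mx[:2],27.2))
s=hsv[:,:,1].astype(np.float32)
for a in(63,65,67): print("ring top",a,circle_fit(g,a,(0,0),22),circle_fit(g,a,(0,0),10))
E
python3 rel.py pics/mv.png
```

```text
mouth bore (np.float32(115.39401), np.float64(46.08564885602739), np.float64(0.4054591853375852), 23.7)
mouth outer (np.float32(96.94205), np.float64(46.08564885602739), np.float64(1.5054591853375852), 26.2)
ring top 63 (np.float32(117.89471), np.float64(3.0), np.float64(-0.6000000000000001), 21) (np.float32(58.051586), np.float64(3.0999999999999996), np.float64(-0.5000000000000001), 10)
ring top 65 (np.float32(117.36659), np.float64(1.7999999999999998), np.float64(-0.6000000000000001), 21.5) (np.float32(57.680523), np.float64(1.9), np.float64(-0.6000000000000001), 10)
ring top 67 (np.float32(117.654755), np.float64(0.7999999999999998), np.float64(-0.6000000000000001), 21.5) (np.float32(56.83223), np.float64(1.0999999999999999), np.float64(-0.6000000000000001), 10.5)
```

```bash
sed -i 's/^f=sys.argv\[1\];im=cv2.imread(f)/pass/; s/^c=calibration("wrist");p,R=pose()/p,R=pose();c=calibration("wrist");im=read_camera("wrist")[:,:,::-1].copy();cv2.imwrite("pics\/rel.png",im);st=read_state();print(p*1000,st["tool_pos"]*1000,st["joint_vel"])/' rel.py; cat >> rel.py <<'E'
print("tool z",R.as_matrix()[:,2])
E
python3 rel.py; python3 rel.py
```

```text
[610.2   42.01 226.49] [609.94  42.24 226.48] [ 0.01 -0.01  0.01  0.   -0.   -0.  ]
mouth bore (np.float32(120.0), np.float64(43.58564885602739), np.float64(-0.09454081466241489), 24.2)
mouth outer (np.float32(113.16958), np.float64(42.38564885602739), np.float64(-1.7945408146624149), 26.2)
ring top 63 (np.float32(116.96692), np.float64(3.0), np.float64(-0.7000000000000001), 21) (np.float32(63.14821), np.float64(2.9), np.float64(-0.5000000000000001), 10)
ring top 65 (np.float32(116.414536), np.float64(1.7999999999999998), np.float64(-0.6000000000000001), 21.5) (np.float32(64.69637), np.float64(1.6999999999999997), np.float64(-0.5000000000000001), 10)
ring top 67 (np.float32(116.617645), np.float64(0.7999999999999998), np.float64(-0.7000000000000001), 21.5) (np.float32(64.895424), np.float64(0.5999999999999999), np.float64(-0.5000000000000001), 10)
tool z [ 0. -0. -1.]
[609.94  42.24 226.48] [609.89  42.46 226.6 ] [ 0. -0.  0. -0. -0. -0.]
mouth bore (np.float32(120.0), np.float64(43.38331700681755), np.float64(-0.3691833679302984), 24.2)
mouth outer (np.float32(112.82508), np.float64(42.28331700681755), np.float64(-2.0691833679302984), 26.2)
ring top 63 (np.float32(116.76834), np.float64(3.0), np.float64(-0.6000000000000001), 21) (np.float32(65.40153), np.float64(2.7), np.float64(-0.5000000000000001), 10)
ring top 65 (np.float32(116.23649), np.float64(1.7999999999999998), np.float64(-0.6000000000000001), 21.5) (np.float32(66.80499), np.float64(1.5999999999999999), np.float64(-0.5000000000000001), 10)
ring top 67 (np.float32(116.12502), np.float64(0.7999999999999998), np.float64(-0.6000000000000001), 21.5) (np.float32(67.0135), np.float64(0.5999999999999999), np.float64(-0.5000000000000001), 10)
tool z [ 0. -0. -1.]
```

```bash
cat > rel2.py <<'E'
from kin import *
np.set_printoptions(precision=1,suppress=True,linewidth=160)
p,R=pose();c=calibration("wrist");im=read_camera("wrist");g=cv2.cvtColor(im,cv2.COLOR_RGB2GRAY).astype(np.float32)
T=np.linspace(0,2*np.pi,180,endpoint=False);ax=(p[2]-.08)*1000
def samp(a,x,y,r):
    X=p+R.apply(np.c_[x+r*np.cos(T),y+r*np.sin(T),0*T+ax]/1000)
    q=np.array(c["camera_matrix"])@(np.array(c["R"])@X.T+np.array(c["t"])[:,None]);q=(q[:2]/q[2]).astype(np.float32)
    return cv2.remap(a,q[0][None],q[1][None],1)[0]
m0=R.inv().apply(np.array([.572,.032,.08])-p)*1000
gb=cv2.GaussianBlur(g,(0,0),.8)
def f(v):  # rim is uniformly bright: rim interior bright, just inside / outside darker
    x,y,k=v
    rim=np.mean([samp(gb,x,y,k*r) for r in(24.2,25.2,26.2)],0)
    return np.mean(np.clip(rim-samp(gb,x,y,k*22.2),-40,60))+np.mean(np.clip(rim-samp(gb,x,y,k*28.2),-40,60))
def s2(c0,st,n,ks): return max((f((c0[0]+i*st,c0[1]+j*st,k)),c0[0]+i*st,c0[1]+j*st,k) for i in range(-n,n+1) for j in range(-n,n+1) for k in ks)
b=s2(m0,.7,8,[.94,.97,1,1.03]);b=s2(b[1:3],.2,4,[.94,.96,.98,1,1.02]);print("mouth tool",np.array(b[:3]),round(b[3],2))
w=p+R.apply(np.array([b[1],b[2],ax])/1000);print("world",w*1000,"pix",proj("wrist",w,c))
for r in np.arange(20,31,1): v=samp(gb,b[1],b[2],r*b[3]);print(int(r),v[::12])
E
python3 rel2.py
```

```text
mouth tool [105.7  40.8  -1. ] 0.98
world [570.7  31.3  80. ] pix [322.2 193.3]
20 [ 93.1  93.4  91.3  87.2  58.2  59.1  61.3  62.7  72.2  98.8 101.9  98.9 165.3 174.6 177.5]
21 [ 93.8  92.3  92.1  69.6  53.8  58.2  60.5  61.8  72.2  98.7 101.3  96.2 124.4 171.6 178.1]
22 [ 93.4  90.4  91.9  59.4  55.1  57.9  64.8  67.6  77.2 100.2 105.2 101.   95.4 157.6 170.8]
23 [109.1 109.1 107.2  93.   86.6  85.3  99.8 109.6 116.1 133.3 138.1 137.8 133.5 141.8 161.2]
24 [164.8 155.6 151.3 152.4 146.2 138.6 152.  159.  166.4 189.6 195.4 191.1 191.8 175.5 178.5]
25 [198.5 183.7 180.1 184.7 176.3 171.  173.4 171.3 175.3 203.1 211.8 202.1 202.7 199.2 200.9]
26 [207.1 181.7 180.4 184.3 179.4 176.  170.8 164.6 164.7 187.7 194.1 182.  184.3 191.5 202.1]
27 [166.9 140.3 129.7 134.2 154.8 155.6 154.1 150.3 152.  165.3 151.3 138.6 124.4 130.4 154.8]
28 [ 99.7  98.1  86.3  87.1 138.5 139.1 139.8 143.9 145.6 148.8 111.6 102.2  61.5  63.5  79.7]
29 [ 81.7  83.4  81.4  84.1 137.6 138.2 137.1 143.3 145.  143.7 111.7  94.5  63.   52.1  54.5]
30 [ 81.7  82.1  82.6 110.3 138.8 138.1 138.5 139.8 144.6 143.4 132.   93.9  84.3  52.5  63.1]
```

Emit:
step_arm:
  targets:
    - [[0, 0, 0], [10, 0, 4], 40]
    - [[0, 0, 0], [10, 0, 12], 40]
    - [[0, 0, 0], [10, 0, 14], 40]
    - [[0, 0, 0], [10, 0, 14], 40]
    - [[0, 0, 0], [0, 0, 13], 40]

```text
time: 26.6
tool_pos: [0.5691, 0.0329, 0.1687]
tcp_rot: [-0.374, 3.119, -0.007]
wrist_force: [-0.1, 0.6, -1.9]
width: 0.494
grip_force: 30.7
```

Emit:
step_arm:
  targets:
    - [[0, 0, 0], [0, 0, 0], 40]
    - [[0, 0, 0], [0, 0, 0], 40]
    - [[0, 0, 0], [0, 0, 0], 40]
    - [[0, 0, 0], [0, 0, 0], 40]

```text
time: 26.93
tool_pos: [0.5735, 0.0333, 0.1714]
tcp_rot: [-0.373, 3.114, -0.007]
wrist_force: [-0.2, 0.4, -0.9]
width: 0.493
grip_force: 30.8
```

```bash
cat > now.py <<'E'
from kin import *
import sys
np.set_printoptions(precision=2,suppress=True)
p,R=pose();s=read_state();m=R.as_matrix()
print(s["time"],p*1000,"F",s["wrist_force"],"M",s["torque"],"w",s["width"],"g",s["grip_force"],"psi",np.arctan2(m[1,1],m[0,1]),"z",m[:,2])
if len(sys.argv)>2: print("to target tool mm",R.inv().apply(np.array([float(a) for a in sys.argv[1:4]])-p*1000))
E
python3 now.py 571.6 31.4 160
```

```text
26.9333 [573.49  33.28 171.35] F [-0.23  0.39 -0.95] M [ 0.   -0.09 -0.06] w 0.49289598451533506 g 30.809728056192398 psi 1.809425732464583 z [ 0.01 -0.   -1.  ]
to target tool mm [ 2.33 -1.32 11.35]
```

Emit:
step_arm:
  targets:
    - [[0, 0, 0], [0, 0, 0], 40]
    - [[0, 0, 0], [0, 0, 0], 40]
    - [[0, 0, 0], [0, 0, 0], 40]

```text
time: 27.18
tool_pos: [0.5727, 0.0332, 0.1707]
tcp_rot: [-0.373, 3.115, -0.007]
wrist_force: [0.4, 1.2, -0.5]
width: 0.495
grip_force: 30.8
```

```bash
python3 now.py 571.6 31.4 160
```

```text
27.1833 [572.71  33.2  170.65] F [ 0.4   1.23 -0.46] M [ 0.   -0.08  0.01] w 0.49523592027719754 g 30.808540731668472 psi 1.809366886181804 z [ 0. -0. -1.]
to target tool mm [ 1.54 -1.43 10.65]
```

Emit:
step_arm:
  targets:
    - [[0, 0, 0], [0, -1.5, 2], 40]
    - [[0, 0, 0], [0, 0, 2], 40]
    - [[0, 0, 0], [0, 0, 1], 40]
    - [[0, 0, 0], [0, 0, 1], 40]
    - [[0, 0, 0], [0, 0, 0], 40]

```text
time: 27.6
tool_pos: [0.5723, 0.0317, 0.1636]
tcp_rot: [-0.373, 3.117, -0.007]
wrist_force: [-0.8, -1.1, -2.1]
width: 0.494
grip_force: 30.8
```

Emit:
step_arm:
  targets:
    - [[0, 0, 0], [0, 0, 0], 40]
    - [[0, 0, 0], [0, 0, 0], 40]

```text
time: 27.77
tool_pos: [0.5726, 0.0317, 0.1641]
tcp_rot: [-0.373, 3.116, -0.007]
wrist_force: [1.2, 0.9, -1.9]
width: 0.495
grip_force: 30.8
```

```bash
python3 now.py 571.6 31.4 160
```

```text
27.7667 [572.58  31.67 164.07] F [ 1.16  0.85 -1.91] M [ 0.01  0.01 -0.02] w 0.49450362410962656 g 30.80821931362152 psi 1.809254625559563 z [ 0. -0. -1.]
to target tool mm [ 1.03 -0.02  4.07]
```

Now lower in small steps, watching for rim contact.

Emit:
step_arm:
  targets:
    - [[0, 0, 0], [0.5, 0, 1], 40]
    - [[0, 0, 0], [0.5, 0, 1], 40]
    - [[0, 0, 0], [0, 0, 1], 40]
    - [[0, 0, 0], [0, 0, 0], 40]
    - [[0, 0, 0], [0, 0, 0], 40]

```text
time: 28.18
tool_pos: [0.5715, 0.0314, 0.161]
tcp_rot: [-0.373, 3.117, -0.007]
wrist_force: [-0.3, -0.6, -0.6]
width: 0.488
grip_force: 30.8
```

Emit:
step_arm:
  targets:
    - [[0, 0, 0], [0, 0, 1], 40]
    - [[0, 0, 0], [0, 0, 0], 40]
    - [[0, 0, 0], [0, 0, 0], 40]

```text
time: 28.43
tool_pos: [0.5716, 0.0314, 0.1601]
tcp_rot: [-0.373, 3.116, -0.007]
wrist_force: [0.1, -0.2, -1.1]
width: 0.49
grip_force: 30.8
```

Emit:
step_arm:
  targets:
    - [[0, 0, 0], [0, 0, 1], 40]
    - [[0, 0, 0], [0, 0, 0], 40]
    - [[0, 0, 0], [0, 0, 0], 40]

```text
time: 28.68
tool_pos: [0.5716, 0.0314, 0.159]
tcp_rot: [-0.373, 3.117, -0.007]
wrist_force: [0.9, 0.1, -2.6]
width: 0.492
grip_force: 30.8
```

```bash
python3 now.py 571.6 31.4 160
```

```text
28.6833 [571.57  31.41 159.02] F [ 0.93  0.09 -2.62] M [-0.02  0.03 -0.02] w 0.4915598078357469 g 30.807518362998962 psi 1.8093013301818 z [ 0. -0. -1.]
to target tool mm [-0.03 -0.02 -0.98]
```

Emit:
step_arm:
  targets:
    - [[0, 0, 0], [0, 0, 1], 40]
    - [[0, 0, 0], [0, 0, 1], 40]
    - [[0, 0, 0], [0, 0, 0], 40]
    - [[0, 0, 0], [0, 0, 0], 40]

```text
time: 29.02
tool_pos: [0.5715, 0.0314, 0.157]
tcp_rot: [-0.373, 3.117, -0.007]
wrist_force: [-0.6, -0.2, -1.4]
width: 0.495
grip_force: 30.8
```

Emit:
step_arm:
  targets:
    - [[0, 0, 0], [0, 0, 1], 40]
    - [[0, 0, 0], [0, 0, 1], 40]
    - [[0, 0, 0], [0, 0, 1], 40]
    - [[0, 0, 0], [0, 0, 0], 40]
    - [[0, 0, 0], [0, 0, 0], 40]

```text
time: 29.43
tool_pos: [0.5715, 0.0314, 0.1539]
tcp_rot: [-0.373, 3.117, -0.007]
wrist_force: [0.4, -0.5, -1.3]
width: 0.492
grip_force: 30.8
```

```bash
python3 now.py 571.6 31.4 160
```

```text
29.4333 [571.54  31.39 153.95] F [ 0.42 -0.53 -1.31] M [ 0.02 -0.01 -0.02] w 0.49176800657902026 g 30.80814555287361 psi 1.8092480069001156 z [ 0. -0. -1.]
to target tool mm [-0.08 -0.04 -6.05]
```

Emit:
step_arm:
  targets:
    - [[0, 0, 0], [0, 0, 0], 46]
    - [[0, 0, 0], [0, 0, 0], 48]
    - [[0, 0, 0], [0, 0, 0], 52]
    - [[0, 0, 0], [0, 0, 0], 56]
    - [[0, 0, 0], [0, 0, 0], 60]

```text
time: 29.85
tool_pos: [0.5718, 0.0314, 0.1543]
tcp_rot: [-0.373, 3.116, -0.007]
wrist_force: [-0.3, -0.2, 0.3]
width: 0.703
grip_force: 0.0
```

Emit:
step_arm:
  targets:
    - [[0, 0, 0], [0, 0, 0], 66]
    - [[0, 0, 0], [0, 0, -15], 66]
    - [[0, 0, 0], [0, 0, -25], 66]
    - [[0, 0, 0], [0, 0, -25], 66]
    - [[0, 0, 0], [0, 0, -15], 66]

```text
time: 30.27
tool_pos: [0.5723, 0.0317, 0.2368]
tcp_rot: [-0.373, 3.113, -0.007]
wrist_force: [0.4, 0.5, 0.7]
width: 0.774
grip_force: 0.0
```

```bash
python3 now.py; python3 - <<'E'
from kin import *
np.set_printoptions(precision=3,suppress=True)
p,R=pose();c=calibration("wrist");snap("wrist","d1.png")
for q in("ring_a_center","tube_mouth"):
  for r in tip_of("wrist",q)[:2]: a=atz("wrist",r["at"][::-1],.05,c);print(q,np.round(r["at"],1),round(r["score"],2),a)
print(proj("wrist",[.5716,.0314,.058],c),proj("wrist",[.5716,.0314,.08],c))
for r in cut_out("wrist","ring_a_center")[:2]: print(r["extent"],r["score"],r["region"].sum())
snap("top");B=None
for r in tip_of("top","ring_b_center")[:3]: print("topB",np.round(r["at"],1),round(r["score"],2),atz("top",r["at"][::-1],.008))
B=[.4335,.3178]
w=[([.50,.17,.26],Rt(1.5,np.pi/2),8),([*B,.20],Rt(np.arctan2(B[1],B[0]),np.pi/2),10)]
check(w);plan(w,66)
E
```

```text
30.2667 [572.34  31.74 236.79] F [0.4  0.55 0.68] M [ 0.06 -0.04  0.02] w 0.7737835232204215 g 0.0 psi 1.8092883005252527 z [ 0.01 -0.   -1.  ]
ring_a_center [231.6 323.6] 0.83 [0.569 0.03  0.05 ]
tube_mouth [245.9 326.6] 0.9 [0.58  0.035 0.05 ]
[324.575 238.165] [324.556 246.933]
[293.7, 208.6, 349.4, 263.7] 0.62 1898
topB [311.2 149.9] 0.86 [0.431 0.319 0.008]
maxspeed frac 0.45 err 0.0 margin lo [2.64 0.96 1.6  1.31 1.04 0.76] hi [2.04 2.06 0.56 4.45 1.5  2.6 ]
[[[0,0,0.04],[4,19,-4],66],[[0,0,0.04],[5,19,-3],66],[[0,0,0.04],[6,18,-4],66],[[0,0,0.04],[7,18,-3],66],[[0,0,0.04],[7,18,-4],66]]
[[[0,0,0.04],[8,18,-3],66],[[0,0,0.03],[9,17,-4],66],[[0,0,0.04],[10,17,-3],66],[[0,0,0.09],[8,14,6],66],[[0,0,0.09],[9,14,6],66]]
[[[0,0,0.09],[10,13,6],66],[[0,0,0.09],[11,12,6],66],[[0,0,0.08],[12,11,6],66],[[0,0,0.09],[13,9,6],66],[[0,0,0.08],[14,8,6],66]]
[[[0,0,0.09],[14,7,6],66],[[0,0,0.08],[15,6,6],66],[[0,0,0.09],[16,5,5],66]]
end [0.434 0.318 0.2  ]
```

Ring A is in the tube and flat: its outline is round, 55 px across, centred near (321,236), at the depth of the floor. Next, ring B.

```bash
python3 - <<'E'
from kin import *
p,R=pose()
w=[([.50,.17,.24],Rt(1.0,np.pi/2),7),([.433,.318,.15],Rt(.24,np.pi/2),8)]
check(w);plan(w,66)
E
```

```text
maxspeed frac 0.6 err 0.0 margin lo [2.64 0.98 1.6  1.31 0.94 0.76] hi [2.04 2.03 0.53 4.45 1.54 2.2 ]
[[[0,0,0.12],[5,22,-1],66],[[0,0,0.11],[8,21,-1],66],[[0,0,0.12],[10,20,-1],66],[[0,0,0.11],[12,18,-1],66],[[0,0,0.12],[14,17,-1],66]]
[[[0,0,0.11],[16,15,-2],66],[[0,0,0.12],[18,14,-1],66],[[0,0,0.09],[17,11,11],66],[[0,0,0.1],[18,9,11],66],[[0,0,0.09],[19,8,11],66]]
[[[0,0,0.1],[19,6,11],66],[[0,0,0.09],[20,4,11],66],[[0,0,0.1],[20,2,11],66],[[0,0,0.09],[20,0,12],66],[[0,0,0.1],[21,-2,11],66]]
end [0.4326 0.3182 0.1501]
```

Emit:
step_arm:
  targets:
    - [[0, 0, 0.12], [5, 22, -1], 66]
    - [[0, 0, 0.11], [8, 21, -1], 66]
    - [[0, 0, 0.12], [10, 20, -1], 66]
    - [[0, 0, 0.11], [12, 18, -1], 66]
    - [[0, 0, 0.12], [14, 17, -1], 66]

```text
time: 30.98
tool_pos: [0.5193, 0.1312, 0.2365]
tcp_rot: [0.543, 3.094, -0.007]
wrist_force: [-0.1, -0.3, 0.4]
width: 0.774
grip_force: 0.0
```

Emit:
step_arm:
  targets:
    - [[0, 0, 0.11], [16, 15, -2], 66]
    - [[0, 0, 0.12], [18, 14, -1], 66]
    - [[0, 0, 0.09], [17, 11, 11], 66]
    - [[0, 0, 0.1], [18, 9, 11], 66]
    - [[0, 0, 0.09], [19, 8, 11], 66]

```text
time: 31.4
tool_pos: [0.4741, 0.2264, 0.206]
tcp_rot: [1.303, 2.855, -0.006]
wrist_force: [-0.4, 0.4, -0.7]
width: 0.772
grip_force: 0.0
```

Emit:
step_arm:
  targets:
    - [[0, 0, 0.1], [19, 6, 11], 66]
    - [[0, 0, 0.09], [20, 4, 11], 66]
    - [[0, 0, 0.1], [20, 2, 11], 66]
    - [[0, 0, 0.09], [20, 0, 12], 66]
    - [[0, 0, 0.1], [21, -2, 11], 66]

```text
time: 31.82
tool_pos: [0.4322, 0.3182, 0.1489]
tcp_rot: [1.944, 2.463, -0.007]
wrist_force: [-0.3, -0.5, -0.5]
width: 0.777
grip_force: 0.0
```

Emit:
step_arm:
  targets:
    - [[0, 0, 0], [0, 0, 0], 66]
    - [[0, 0, 0], [0, 0, 0], 66]
    - [[0, 0, 0], [0, 0, 0], 66]
    - [[0, 0, 0], [0, 0, 0], 66]

```text
time: 32.15
tool_pos: [0.4342, 0.3176, 0.1515]
tcp_rot: [1.936, 2.467, -0.002]
wrist_force: [-0.4, 0.4, 0.8]
width: 0.773
grip_force: 0.0
```

```bash
python3 ringw.py
```

```text
32.15 [0.4342 0.3176 0.1515] [ 1.9363  2.4669 -0.0018] [-0.356   0.3641  0.8266] 0.7732884047676138
```

```bash
python3 - <<'E'
from kin import *
np.set_printoptions(precision=3,suppress=True)
p,R=pose();c=calibration("wrist");im=snap("wrist","wb.png");print(p,proj("wrist",[.433,.318,.016],c))
for q in("ring_b_center","ring_a_center"):
  for fn in(tip_of,look_for,cut_out):
    for r in fn("wrist",q)[:2]: print(q,fn.__name__,r.get("at"),r.get("extent"),r["score"])
a=cv2.cvtColor(cv2.imread("pics/w6.png"),cv2.COLOR_BGR2HSV);print("ring hsv",a[209,306],a[209,334],a[195,320],"wood",a[250,330],a[170,300])
h=cv2.cvtColor(im,cv2.COLOR_RGB2HSV)
print(h[180:400:15,230:410:15,:].tolist().__len__());print(h[180:400:15,240:410:12,0]);print(h[180:400:15,240:410:12,2])
read_camera("top")
for r in tip_of("top","ring_b_center")[:3]: print("top",r["at"],r["score"])
E
```

```text
[0.435 0.318 0.152] [319.241 256.843]
ring_b_center call [255.2, 320.0] None 0.68
ring_b_center call None [287.8, 222.0, 353.8, 292.5] 0.7
ring_b_center call None [290.4, 223.1, 355.5, 289.4] 0.75
ring hsv [ 19 232 212] [ 19 233 211] [ 20 247 216] wood [ 15 193 198] [ 14 196 185]
15
[[ 14  15  14  15  15  15  14  15  15  15  15  15  15  15  15]
 [ 15  15  15  15  15  14  15  15  15  16  15  15  15  15  15]
 [ 15  14  15  14  14  14  15  15  15  15  13  14  14  16  15]
 [ 15  14  15  15  15  14  18  17  14  14  15  15  16  15  14]
 [ 15  15  15  16  14  19  18  19  18  17  15  15  15  15  15]
 [ 15  15  14  15  19  19  15  15  18  18  14  14  15  15  14]
 [ 14  15  14  15  14  18  18  17  18  17  16  14  14  15  14]
 [ 14  14  15  14  14  14  18  19  14  14  15  15  15  15  15]
 [153  14  14  11  14  14  14  15  15  15  15  15  15  15  23]
 [ 90  14  14  13  15  15  15  15  15  15  15  14  15  13   0]
 [120  14  15  16  13  14  15  14  15  14  15  13  13  17 156]
 [ 78  13  14  13  13  14  15  14  15  14  15  12  13  13  18]
 [ 15  13  14  14  14  15  13  15  15  14  14  14  14  16 10
[... 399 characters left out ...]
 171 220 216 218 219 112 185 212 200 176 182]
 [189 195 193 188 212 219 180 208 167 187 174 133  93 109 168]
 [191 201 194 186 110 223 166 126 188 198 178 179 178 175 194]
 [168 170 166 157 153 182 207 224 177 199 206 204 195 217 216]
 [ 23 174 167 108 192 185 175 211 197 197 197 201 211 218  77]
 [ 10 171 119  50 190 179 182 176 191 199 200 153 131 148   9]
 [  8  90 102  57 143 173 187 171 191 199 204 129 130  46   6]
 [ 11  83  78  93 101  90  94  86  86 117 122 130 135 129  15]
 [ 90  87  54 155  94  92  93  88  95 119 125 127 160 100  10]
 [171  85  48  97  89  96  80  90  82  90  98 102  98  94  97]
 [162 158 163 189  90  92  88  89  90  96  97 100 187 183  97]]
top [310.8, 153.7] 0.56
```

Emit:
step_arm:
  targets:
    - [[0, 0, 0], [0, 0, 15], 66]
    - [[0, 0, 0], [0, 0, 18], 66]
    - [[0, 0, 0], [0, 0, 18], 66]
    - [[0, 0, 0], [0, 0, 15], 66]
    - [[0, 0, 0], [0, 0, 4], 66]
  grip_force: 20

```text
time: 33.17
tool_pos: [0.4324, 0.3168, 0.0789]
tcp_rot: [1.938, 2.468, -0.009]
wrist_force: [-0.9, -0.8, -0.8]
width: 0.773
grip_force: 0.0
```

Emit:
step_arm:
  targets:
    - [[0, 0, 0], [0, 0, 2], 66]
    - [[0, 0, 0], [0, 0, 0], 66]
    - [[0, 0, 0], [0, 0, 0], 66]
    - [[0, 0, 0], [0, 0, 0], 60]
    - [[0, 0, 0], [0, 0, 0], 52]

```text
time: 33.58
tool_pos: [0.4348, 0.3184, 0.0806]
tcp_rot: [1.937, 2.466, 0.001]
wrist_force: [-0.5, 0.7, -0.4]
width: 0.615
grip_force: 0.0
```

Emit:
step_arm:
  targets:
    - [[0, 0, 0], [0, 0, 0], 46]
    - [[0, 0, 0], [0, 0, 0], 40]
    - [[0, 0, 0], [0, 0, 0], 40]
    - [[0, 0, 0], [0, 0, 0], 40]
    - [[0, 0, 0], [0, 0, 0], 40]

```text
time: 34.0
tool_pos: [0.4343, 0.3181, 0.0805]
tcp_rot: [1.937, 2.466, -0.001]
wrist_force: [-1.2, -0.7, 6.0]
width: 0.496
grip_force: 19.7
```

```bash
python3 ringw.py; python3 now.py
```

```text
34.0 [0.4343 0.3181 0.0805] [ 1.9374  2.4663 -0.0006] [-1.1829 -0.6586  6.0402] 0.4959518098795692
34.15 [434.34 318.16  80.49] F [-1.39 -0.67  5.3 ] M [-0.14  0.31 -0.02] w 0.5006592735426503 g 19.689277075231075 psi 0.23912103495732126 z [ 0. -0. -1.]
```

Emit:
step_arm:
  targets:
    - [[0, 0, 0], [0, 0, 0], 56]
    - [[0, 0, 0], [0, 0, 0], 56]
    - [[0, 0, 0], [0, 0, 0], 56]
    - [[0, 0, -0.12], [0, 0, 0], 56]
    - [[0, 0, -0.12], [0, 0, 0], 56]

```text
time: 34.57
tool_pos: [0.434, 0.3178, 0.0793]
tcp_rot: [1.621, 2.685, -0.003]
wrist_force: [0.4, 1.0, -0.2]
width: 0.656
grip_force: 0.0
```

Emit:
step_arm:
  targets:
    - [[0, 0, -0.12], [0, 0, 0], 56]
    - [[0, 0, -0.12], [0, 0, 0], 56]
    - [[0, 0, -0.12], [0, 0, 0], 56]
    - [[0, 0, -0.12], [0, 0, 0], 56]
    - [[0, 0, -0.12], [0, 0, 0], 56]

```text
time: 34.98
tool_pos: [0.434, 0.3178, 0.0793]
tcp_rot: [0.754, 3.045, -0.005]
wrist_force: [1.6, -0.3, 0.2]
width: 0.655
grip_force: 0.0
```

Emit:
step_arm:
  targets:
    - [[0, 0, -0.12], [0, 0, 0], 56]
    - [[0, 0, -0.12], [0, 0, 0], 56]
    - [[0, 0, -0.12], [0, 0, 0], 56]
    - [[0, 0, -0.12], [0, 0, 0], 56]
    - [[0, 0, -0.12], [0, 0, 0], 56]

```text
time: 35.4
tool_pos: [0.434, 0.3178, 0.0793]
tcp_rot: [-0.179, 3.133, -0.007]
wrist_force: [0.5, 0.2, -0.5]
width: 0.654
grip_force: 0.0
```

Emit:
step_arm:
  targets:
    - [[0, 0, -0.12], [0, 0, 0], 56]
    - [[0, 0, -0.01], [0, 0, 1], 56]
    - [[0, 0, 0], [0, 0, 0], 56]
    - [[0, 0, 0], [0, 0, 0], 56]

```text
time: 35.73
tool_pos: [0.434, 0.3178, 0.0782]
tcp_rot: [-0.369, 3.117, -0.007]
wrist_force: [-0.6, 0.2, 0.2]
width: 0.655
grip_force: 0.0
```

```bash
python3 ringw.py; python3 now.py
```

```text
35.7333 [0.434  0.3178 0.0782] [-0.3689  3.1172 -0.0072] [-0.5501  0.2295  0.181 ] 0.6550362401369163
35.8833 [434.07 317.89  78.41] F [-0.26 -0.2   0.63] M [-0.02 -0.01 -0.03] w 0.6593244509812396 g 0.0 psi 1.80782289671953 z [ 0. -0. -1.]
```

Close for the real grip, then lift and carry.

Emit:
step_arm:
  targets:
    - [[0, 0, 0], [0, 0, 0], 50]
    - [[0, 0, 0], [0, 0, 0], 45]
    - [[0, 0, 0], [0, 0, 0], 40]
    - [[0, 0, 0], [0, 0, 0], 40]
    - [[0, 0, 0], [0, 0, 0], 40]
  grip_force: 30

```text
time: 36.3
tool_pos: [0.4342, 0.3179, 0.0789]
tcp_rot: [-0.373, 3.116, -0.007]
wrist_force: [-1.7, -1.6, 4.3]
width: 0.49
grip_force: 30.3
```

Emit:
step_arm:
  targets:
    - [[0, 0, 0], [0, 0, 0], 40]
    - [[0, 0, 0], [0, 0, 0], 40]

```text
time: 36.47
tool_pos: [0.4342, 0.318, 0.0789]
tcp_rot: [-0.373, 3.116, -0.007]
wrist_force: [-0.8, -1.8, 5.3]
width: 0.491
grip_force: 30.4
```

```bash
python3 now.py; python3 - <<'E'
from kin import *
p,R=pose()
w=[(p+[0,0,.06],R,5),([.47,.24,.21],Rt(1.81,np.pi/2),6),([.5725,.0316,.19],Rt(1.81,np.pi/2),13)]
check(w);plan(w,40)
E
```

```text
36.4667 [434.21 317.96  78.87] F [-0.79 -1.8   5.25] M [-0.34  0.19 -0.04] w 0.4912742235350946 g 30.381686557084322 psi 1.8091941695944942 z [ 0. -0. -1.]
maxspeed frac 0.16 err 0.0 margin lo [2.64 1.01 1.63 1.3  0.81 0.75] hi [2.04 1.92 0.49 4.45 1.6  3.77]
[[[0,0,0],[0,0,-12],40],[[0,0,0],[0,0,-12],40],[[0,0,0],[0,0,-12],40],[[0,0,0],[0,0,-12],40],[[0,0,0],[0,0,-12],40]]
[[[0,0,0],[-3,-14,-12],40],[[0,0,0],[-3,-14,-12],40],[[0,0,0],[-3,-14,-12],40],[[0,0,0],[-3,-14,-12],40],[[0,0,0],[-2,-14,-11],40]]
[[[0,0,0],[-3,-15,-12],40],[[0,0,0],[-4,-17,2],40],[[0,0,0],[-4,-17,2],40],[[0,0,0],[-4,-17,2],40],[[0,0,0],[-4,-18,2],40]]
[[[0,0,0],[-4,-17,2],40],[[0,0,0],[-4,-18,1],40],[[0,0,0],[-4,-17,2],40],[[0,0,0],[-4,-18,1],40],[[0,0,0],[-4,-17,2],40]]
[[[0,0,0],[-4,-18,1],40],[[0,0,0],[-3,-17,2],40],[[0,0,0],[-4,-18,1],40],[[0,0,0],[-3,-17,2],40]]
end [0.5723 0.032  0.1895]
```

Emit:
step_arm:
  targets:
    - [[0, 0, 0], [0, 0, -12], 40]
    - [[0, 0, 0], [0, 0, -12], 40]
    - [[0, 0, 0], [0, 0, -12], 40]
    - [[0, 0, 0], [0, 0, -12], 40]
    - [[0, 0, 0], [0, 0, -12], 40]

```text
time: 36.88
tool_pos: [0.4342, 0.3184, 0.1402]
tcp_rot: [-0.373, 3.115, -0.006]
wrist_force: [0.3, 0.9, -0.3]
width: 0.493
grip_force: 30.9
```

Emit:
step_arm:
  targets:
    - [[0, 0, 0], [-3, -14, -12], 40]
    - [[0, 0, 0], [-3, -14, -12], 40]
    - [[0, 0, 0], [-3, -14, -12], 40]
    - [[0, 0, 0], [-3, -14, -12], 40]
    - [[0, 0, 0], [-2, -14, -11], 40]

```text
time: 37.3
tool_pos: [0.4644, 0.2533, 0.1999]
tcp_rot: [-0.373, 3.114, -0.006]
wrist_force: [-0.6, 0.3, -1.1]
width: 0.492
grip_force: 30.9
```

Emit:
step_arm:
  targets:
    - [[0, 0, 0], [-3, -15, -12], 40]
    - [[0, 0, 0], [-4, -17, 2], 40]
    - [[0, 0, 0], [-4, -17, 2], 40]
    - [[0, 0, 0], [-4, -17, 2], 40]
    - [[0, 0, 0], [-4, -18, 2], 40]

```text
time: 37.72
tool_pos: [0.5026, 0.176, 0.2037]
tcp_rot: [-0.373, 3.115, -0.006]
wrist_force: [-0.0, -0.4, -1.8]
width: 0.49
grip_force: 30.9
```

Emit:
step_arm:
  targets:
    - [[0, 0, 0], [-4, -17, 2], 40]
    - [[0, 0, 0], [-4, -18, 1], 40]
    - [[0, 0, 0], [-4, -17, 2], 40]
    - [[0, 0, 0], [-4, -18, 1], 40]
    - [[0, 0, 0], [-4, -17, 2], 40]

```text
time: 38.13
tool_pos: [0.5427, 0.0958, 0.196]
tcp_rot: [-0.373, 3.115, -0.007]
wrist_force: [0.1, -0.1, -0.9]
width: 0.489
grip_force: 30.9
```

Emit:
step_arm:
  targets:
    - [[0, 0, 0], [-4, -18, 1], 40]
    - [[0, 0, 0], [-3, -17, 2], 40]
    - [[0, 0, 0], [-4, -18, 1], 40]
    - [[0, 0, 0], [-3, -17, 2], 40]
    - [[0, 0, 0], [0, 0, 0], 40]

```text
time: 38.55
tool_pos: [0.5736, 0.0296, 0.1902]
tcp_rot: [-0.37, 3.115, -0.009]
wrist_force: [-0.4, 0.4, -0.6]
width: 0.492
grip_force: 30.9
```

Emit:
step_arm:
  targets:
    - [[0, 0, 0], [0, 0, 0], 40]
    - [[0, 0, 0], [0, 0, 0], 40]
    - [[0, 0, 0], [0, 0, 0], 40]
    - [[0, 0, 0], [0, 0, 0], 40]
    - [[0, 0, 0], [0, 0, 0], 40]

```text
time: 38.97
tool_pos: [0.572, 0.0327, 0.1893]
tcp_rot: [-0.375, 3.116, -0.007]
wrist_force: [0.8, 0.4, -0.4]
width: 0.492
grip_force: 30.9
```

Emit:
step_arm:
  targets:
    - [[0, 0, 0], [0, 0, 0], 40]
    - [[0, 0, 0], [0, 0, 0], 40]
    - [[0, 0, 0], [0, 0, 0], 40]

```text
time: 39.22
tool_pos: [0.5722, 0.0322, 0.1891]
tcp_rot: [-0.374, 3.116, -0.007]
wrist_force: [0.2, -0.4, -1.9]
width: 0.491
grip_force: 30.9
```

```bash
python3 now.py 571.55 31.4 164
```

```text
39.2167 [572.22  32.22 189.11] F [ 0.2  -0.43 -1.89] M [-0.   -0.04  0.05] w 0.49097633556728215 g 30.91523263603449 psi 1.809627214854955 z [ 0. -0. -1.]
to target tool mm [ 0.9  -0.52 25.11]
```

Emit:
step_arm:
  targets:
    - [[0, 0, 0], [0.5, -0.3, 6], 40]
    - [[0, 0, 0], [0, 0, 6], 40]
    - [[0, 0, 0], [0, 0, 6], 40]
    - [[0, 0, 0], [0, 0, 5], 40]
    - [[0, 0, 0], [0, 0, 2], 40]

```text
time: 39.63
tool_pos: [0.571, 0.0314, 0.1624]
tcp_rot: [-0.373, 3.119, -0.007]
wrist_force: [-0.5, 0.2, -1.9]
width: 0.486
grip_force: 30.9
```

Emit:
step_arm:
  targets:
    - [[0, 0, 0], [0, 0, 0], 40]
    - [[0, 0, 0], [0, 0, 0], 40]
    - [[0, 0, 0], [0, 0, 0], 40]
    - [[0, 0, 0], [0, 0, 0], 40]
    - [[0, 0, 0], [0, 0, 0], 40]

```text
time: 40.05
tool_pos: [0.5722, 0.0315, 0.1645]
tcp_rot: [-0.373, 3.116, -0.007]
wrist_force: [0.0, 0.5, -1.1]
width: 0.489
grip_force: 30.9
```

```bash
python3 now.py 571.55 31.4 164
```

```text
40.05 [572.23  31.46 164.53] F [ 0.05  0.52 -1.08] M [ 0.02  0.01 -0.02] w 0.4893965039908978 g 30.91735130175948 psi 1.809259080502458 z [ 0. -0. -1.]
to target tool mm [0.68 0.11 0.53]
```

Emit:
step_arm:
  targets:
    - [[0, 0, 0], [0.4, 0, 1], 40]
    - [[0, 0, 0], [0, 0, 1], 40]
    - [[0, 0, 0], [0, 0, 1], 40]
    - [[0, 0, 0], [0, 0, 1], 40]
    - [[0, 0, 0], [0, 0, 0], 40]

```text
time: 40.47
tool_pos: [0.5714, 0.0313, 0.1598]
tcp_rot: [-0.373, 3.117, -0.007]
wrist_force: [0.1, -0.4, -0.6]
width: 0.494
grip_force: 30.9
```

Emit:
step_arm:
  targets:
    - [[0, 0, 0], [0, 0, 1], 40]
    - [[0, 0, 0], [0, 0, 0], 40]
    - [[0, 0, 0], [0, 0, 1], 40]
    - [[0, 0, 0], [0, 0, 0], 40]
    - [[0, 0, 0], [0, 0, 0], 40]

```text
time: 40.88
tool_pos: [0.5717, 0.0313, 0.1583]
tcp_rot: [-0.373, 3.116, -0.007]
wrist_force: [-0.9, 0.1, 0.6]
width: 0.493
grip_force: 31.1
```

```bash
python3 now.py 571.55 31.4 153
```

```text
40.8833 [571.66  31.34 158.34] F [-0.94  0.06  0.55] M [-0.03  0.1   0.01] w 0.4925829239720993 g 31.07846489176154 psi 1.809254085884259 z [ 0. -0. -1.]
to target tool mm [0.11 0.11 5.34]
```

Emit:
step_arm:
  targets:
    - [[0, 0, 0], [0, 0, 1], 40]
    - [[0, 0, 0], [0, 0, 0], 40]
    - [[0, 0, 0], [0, 0, 0], 40]

```text
time: 41.13
tool_pos: [0.5715, 0.0314, 0.1574]
tcp_rot: [-0.373, 3.117, -0.007]
wrist_force: [-2.2, -0.5, 2.8]
width: 0.492
grip_force: 31.3
```

```bash
python3 now.py 571.55 31.4 153
```

```text
41.1333 [571.49  31.4  157.39] F [-2.2  -0.53  2.82] M [-0.04  0.34 -0.05] w 0.4922587151400254 g 31.278823502361774 psi 1.8092815449927007 z [ 0. -0. -1.]
to target tool mm [-0.05  0.01  4.39]
```

Emit:
step_arm:
  targets:
    - [[0, 0, 0], [0, 0, -1.5], 40]
    - [[0, 0, 0], [-0.7, 0, 0], 40]
    - [[0, 0, 0], [0, 0, 0.5], 40]
    - [[0, 0, 0], [0, 0, 1], 40]
    - [[0, 0, 0], [0, 0, 0], 40]

```text
time: 41.55
tool_pos: [0.5723, 0.0315, 0.1576]
tcp_rot: [-0.374, 3.117, -0.007]
wrist_force: [-3.1, -0.7, 6.4]
width: 0.491
grip_force: 31.5
```

Emit:
step_arm:
  targets:
    - [[0, 0, 0], [0, 0, 1], 40]
    - [[0, 0, 0], [0, 0, 0], 40]
    - [[0, 0, 0], [0, 0, 0], 40]

```text
time: 41.8
tool_pos: [0.5721, 0.0316, 0.1569]
tcp_rot: [-0.373, 3.117, -0.007]
wrist_force: [-4.5, 0.1, 7.5]
width: 0.491
grip_force: 31.4
```

```bash
python3 now.py 571.55 31.4 153
```

```text
41.8 [572.14  31.57 156.9 ] F [-4.46  0.13  7.53] M [ 0.11  0.64 -0.05] w 0.49125456922149585 g 31.42517304047942 psi 1.8091156127655876 z [ 0. -0. -1.]
to target tool mm [ 0.62 -0.    3.9 ]
```

Emit:
step_arm:
  targets:
    - [[0, 0, 0], [0, 0, -2.5], 40]
    - [[0, 0, 0], [1, 0, 0], 40]
    - [[0, 0, 0], [0.5, 0, 0], 40]
    - [[0, 0, 0], [0, 0, 0], 40]
    - [[0, 0, 0], [0, 0, 0.5], 40]

```text
time: 42.22
tool_pos: [0.5705, 0.0311, 0.1576]
tcp_rot: [-0.373, 3.117, -0.007]
wrist_force: [1.2, -0.9, -1.3]
width: 0.495
grip_force: 30.8
```

Emit:
step_arm:
  targets:
    - [[0, 0, 0], [0, 0, 1], 40]
    - [[0, 0, 0], [0, 0, 0], 40]
    - [[0, 0, 0], [0, 0, 1], 40]
    - [[0, 0, 0], [0, 0, 0], 40]
    - [[0, 0, 0], [0, 0, 0], 40]

```text
time: 42.63
tool_pos: [0.5707, 0.0312, 0.1559]
tcp_rot: [-0.373, 3.117, -0.007]
wrist_force: [-0.6, 0.1, -1.4]
width: 0.488
grip_force: 30.8
```

```bash
python3 now.py 571.55 31.4 153
```

```text
42.6333 [570.68  31.16 155.88] F [-0.6   0.11 -1.41] M [0.03 0.07 0.06] w 0.4883322802423942 g 30.75949089601636 psi 1.8092986530845605 z [ 0. -0. -1.]
to target tool mm [-0.89  0.04  2.88]
```

Emit:
step_arm:
  targets:
    - [[0, 0, 0], [0, 0, 1], 40]
    - [[0, 0, 0], [0, 0, 0], 40]
    - [[0, 0, 0], [0, 0, 1], 40]
    - [[0, 0, 0], [0, 0, 0], 40]
    - [[0, 0, 0], [0, 0, 1], 40]

```text
time: 43.05
tool_pos: [0.5708, 0.0312, 0.1532]
tcp_rot: [-0.373, 3.116, -0.007]
wrist_force: [-0.9, -1.1, 0.4]
width: 0.492
grip_force: 30.9
```

Emit:
step_arm:
  targets:
    - [[0, 0, 0], [0, 0, 0], 40]
    - [[0, 0, 0], [0, 0, 0], 40]
    - [[0, 0, 0], [0, 0, 0], 40]

```text
time: 43.3
tool_pos: [0.5708, 0.0312, 0.153]
tcp_rot: [-0.373, 3.117, -0.007]
wrist_force: [-0.5, 0.4, -0.9]
width: 0.488
grip_force: 30.8
```

```bash
python3 now.py 571.55 31.4 153
```

```text
43.3 [570.75  31.18 153.03] F [-0.5   0.41 -0.85] M [ 0.16  0.14 -0.04] w 0.4881390702285009 g 30.79253163188696 psi 1.8091883927507233 z [ 0. -0. -1.]
to target tool mm [-0.83  0.03  0.03]
```

Ring B is 6 mm inside the bore with no contact force. Release and back off.

Emit:
step_arm:
  targets:
    - [[0, 0, 0], [0, 0, 0], 46]
    - [[0, 0, 0], [0, 0, 0], 48]
    - [[0, 0, 0], [0, 0, 0], 52]
    - [[0, 0, 0], [0, 0, 0], 56]
    - [[0, 0, 0], [0, 0, 0], 60]

```text
time: 43.72
tool_pos: [0.571, 0.0311, 0.1533]
tcp_rot: [-0.373, 3.116, -0.007]
wrist_force: [-0.1, 0.2, 0.2]
width: 0.702
grip_force: 0.0
```

Emit:
step_arm:
  targets:
    - [[0, 0, 0], [0, 0, 0], 66]
    - [[0, 0, 0], [0, 0, -15], 66]
    - [[0, 0, 0], [0, 0, -25], 66]
    - [[0, 0, 0], [0, 0, -25], 66]
    - [[0, 0, 0], [0, 0, -18], 66]

```text
time: 44.13
tool_pos: [0.5711, 0.0315, 0.2381]
tcp_rot: [-0.373, 3.115, -0.007]
wrist_force: [-0.5, 0.1, 0.7]
width: 0.771
grip_force: 0.0
```

Emit:
step_arm:
  targets:
    - [[0, 0, 0], [-10, 0, 0], 66]
    - [[0, 0, 0], [-10, 0, 0], 66]
    - [[0, 0, 0], [-10, 0, 0], 66]
    - [[0, 0, 0], [0, 0, 0], 66]
    - [[0, 0, 0], [0, 0, 0], 66]

```text
time: 44.55
tool_pos: [0.5995, 0.0387, 0.2342]
tcp_rot: [0.374, -3.119, 0.007]
wrist_force: [-0.5, 1.1, -0.4]
width: 0.771
grip_force: 0.0
```

Emit:
step_arm:
  targets:
    - [[0, 0, 0], [0, 0, 0], 66]
    - [[0, 0, 0], [0, 0, 0], 66]
    - [[0, 0, 0], [0, 0, 0], 66]
    - [[0, 0, 0], [0, 0, 0], 66]

```text
time: 44.88
tool_pos: [0.5993, 0.0385, 0.2358]
tcp_rot: [-0.373, 3.117, -0.007]
wrist_force: [-0.2, -0.2, 0.6]
width: 0.774
grip_force: 0.0
```

```bash
python3 now.py; python3 - <<'E'
from kin import *
np.set_printoptions(precision=3,suppress=True)
p,R=pose();c=calibration("wrist");im=snap("wrist","d2.png")
for r in cut_out("wrist","ring_a_center")[:3]:
    m=r["region"];ct=max(cv2.findContours(m.astype(np.uint8),0,1)[0],key=len);print(np.round(r["extent"],1),round(r["score"],2),[np.round(v,1) for v in cv2.fitEllipse(ct)])
M=[.5712,.0313]
for z in(.058,.074,.084): print(z,"ring top would span",[proj("wrist",[M[0]+dx,M[1]+dy,z],c).round(1) for dx,dy in((-.022,0),(.022,0),(0,-.022),(0,.022),(0,0))])
h=cv2.cvtColor(im,cv2.COLOR_RGB2HSV);q=proj("wrist",[*M,.074],c).round().astype(int)
print(h[q[1],q[0]-44:q[0]+45:4,0],h[q[1],q[0]-44:q[0]+45:4,1]);print(h[q[1]-44:q[1]+45:4,q[0],0],h[q[1]-44:q[1]+45:4,q[0],1])
read_camera("side");read_camera("top")
for cam in("side","top"):
  for n in("bobbin","tin","rug_comb","paddle_edge","ring_a_center"):
    for r in tip_of(cam,n)[:2]: print(cam,n,np.round(r["at"],1),round(r["score"],2))
E
```

```text
44.8833 [599.31  38.47 235.8 ] F [-0.22 -0.24  0.64] M [-0.   -0.02  0.05] w 0.7741913334061497 g 0.0 psi 1.8091701520913972 z [ 0. -0. -1.]
[310.6 205.3 331.  215.5] 0.42 [array([322.5, 206.3]), array([16.9, 21.5]), np.float64(82.8)]
0.058 ring top would span [array([331.5, 173.2]), array([317.3, 230.6]), array([295.1, 195.6]), array([353. , 209.6]), array([324.2, 202.6])]
0.074 ring top would span [array([331.9, 175.4]), array([316.8, 236.3]), array([293.2, 199.2]), array([354.8, 214.1]), array([324.2, 206.7])]
0.084 ring top would span [array([332.3, 176.9]), array([316.5, 240.3]), array([291.8, 201.7]), array([356.1, 217.2]), array([324.2, 209.5])]
[21 30 13 14 20 20 20 19 16  4 11  3 14 12 19 18 18 19 19  0 15 13 16] [ 27  20  34 148 226 226 225 225 210  38  37  30  32  67 219 225 231 228
 227  16  39  27  31]
[20 11 14 17 20 20 20 18  5 13  6  3 18 18 17 18 18 18 17 19 11 16 17] [ 45  38  36 235 217 223 228 216  36  44  35  30  72 211 221 221 225 224
 216  41  30  27  25]
side bobbin [218.6 380.8] 0.79
side tin [357.3 284.9] 0.7
side tin [219.2 381.4] 0.56
side rug_comb [271.8 398.2] 0.62
side paddle_edge [154.3 240.4] 0.93
side ring_a_center [270.8 316. ] 0.43
top bobbin [304.7 476.6] 0.73
top tin [231.8 180.1] 0.98
top rug_comb [341.5 340. ] 0.78
top paddle_edge [ 91.5 269.3] 0.59
top ring_a_center [231.5 309. ] 0.35
```

```bash
python3 - <<'E'
from kin import *
np.set_printoptions(precision=2,suppress=True)
p,R=pose();c=calibration("wrist");im=read_camera("wrist");h=cv2.cvtColor(im,cv2.COLOR_RGB2HSV)
m=((h[...,1]>170)).astype(np.uint8);m[:150]=0;m[262:]=0;m[:,:270]=0;m[:,376:]=0
n,l,s,ce=cv2.connectedComponentsWithStats(m);i=1+np.argmax(s[1:,4]);print(s[1:],n)
cs,_=cv2.findContours((l==i).astype(np.uint8),cv2.RETR_CCOMP,cv2.CHAIN_APPROX_NONE)
for k in sorted(cs,key=len)[::-1][:2]: print(len(k),[np.array(v) for v in cv2.fitEllipse(k)])
T=np.linspace(0,2*np.pi,60)
for z in(.058,.074,.08,.09):
  for r in(.022,.010):
    e=cv2.fitEllipse(np.array([proj("wrist",[.5712+r*np.cos(t),.0313+r*np.sin(t),z],c) for t in T],np.float32));print(z,r,np.array(e[0]),np.array(e[1])*.98)
E
```

```text
[[ 293  174   62   62 2592]] 2
175 [array([323.21, 204.22]), array([60.41, 61.16]), array(19.7)]
68 [array([323.1 , 201.17]), array([20.88, 26.4 ]), array(90.56)]
0.058 0.022 [324.28 201.14] [57.86 58.31]
0.058 0.01 [324.27 201.74] [26.29 26.5 ]
0.074 0.022 [324.26 205.05] [61.46 62.15]
0.074 0.01 [324.25 205.73] [27.92 28.24]
0.08 0.022 [324.26 206.65] [62.93 63.72]
0.08 0.01 [324.24 207.36] [28.59 28.96]
0.09 0.022 [324.25 209.5 ] [65.54 66.53]
0.09 0.01 [324.23 210.27] [29.77 30.23]
```

```bash
python3 -c "
from workcell import *
print(finish_job())"
```

```text
the job is handed in; nothing more can be done
None
```

The job is handed in at about 45 s: the hold-down arm rests open at its stop, and both brass rings lie flat in one column in the tube (the top ring's size and height in the wrist view match a two-ring stack). The bobbin, tin and comb look unmoved; the lift took a second try, and the fingers pushed on the paddle with up to about 30 N at the start.

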